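# Change the chocolate decorating bench over to the next design

## Task

Change the bench over to the next design: hang every empty white mug that is standing about by its handle on the hooks of the rail, and turn the two stiff tabbed leaves of the design binder over its rings, from the right page to the left, so that both lie flat there with their other faces up. A mug may have been left standing on the left page; it has to be off before a leaf can lie down there. Leave the other things on the bench where they are.

Things in the scene. Friction and masses are not known exactly. Their poses are not given: they have to be found in the camera images.
- binder: Grey ring binder, fixed, lying open: 185 mm along its spine (x axis), 294 mm wide (y; left page +y, right page -y). Origin: spine centre at table level, z up. Covers 4 mm thick reach 147 mm each side; a stack of sheets on each, 14 to 123 mm from the spine line, 165 mm long, is 32.5 mm (left) and 29.3 mm (right) high over the table. Three rings, radius 22 mm, at x = -55, 0, 55 mm.
- ring_axis (a point): Centre of the rings (tops 56 mm over the table), 34 mm above the table at the middle of the spine; both leaves turn about the line through it along the binder's x axis. Axes as the binder.
- leaf1 (a joint): Angle of the upper stiff white leaf on the rings: 0 = flat on the right page, pi/2 upright, pi = flat on the left page, other face up. Rigid board 3 mm thick, 0.09 kg, 165 mm along the spine, reaching 137 mm from the ring axis, with a dark-striped tab 60 mm wide reaching 158 mm. It swings freely, lightly damped, and falls to the nearer side when let go.
- leaf1_tab (a point): Centre of the upper leaf's tab, mid-thickness, 45 mm from the leaf's middle towards binder -x, 150 mm from the ring axis; y points to the ring axis, x along the spine, z out of the face up at the start. With the leaf flat on the right its underside is 32.5 mm over the table; the tab juts 35 mm past the sheets and 11 mm past the cover, with 28 mm free below it: a fingertip fits underneath.
- leaf2 (a joint): Angle of the lower stiff leaf, of the same size and behaviour as leaf1, lying under it on the right page (0) and over it on the left page (pi). If it is lifted while leaf1 still lies on it, it takes leaf1 along.
- leaf2_tab (a point): Centre of the lower leaf's tab, mid-thickness, 45 mm from the leaf's middle towards binder +x, 150 mm from the ring axis; axes as leaf1_tab. With the leaf flat on the right its underside is 29.3 mm over the table, with 25 mm free below the tab: a fingertip fits underneath.
- rack: Stainless hanging rail, fixed: a 12 mm bar 540 mm long along y, centre line 262 mm above the table, on two 16 mm posts at y = -262 and 262 mm with flat feet. Origin on the table under the middle of the bar; x points away from the robot. Four J hooks stick out from the bar towards -x (the robot).
- hook1 (a point): Seat (lowest point of the upper side, 249 mm above the table) of the leftmost (+y) J hook. Wire 8 mm thick; the seat is 84 mm from the bar, its underside 241 mm above the table; the upturned tip is 22 mm nearer the robot and its top is 274 mm above the table. Hooks are 130 mm apart. Axes as the rack.
- hook2 (a point): Seat (lowest point of the upper side, 249 mm above the table) of the second from the left J hook. Wire 8 mm thick; the seat is 84 mm from the bar, its underside 241 mm above the table; the upturned tip is 22 mm nearer the robot and its top is 274 mm above the table. Hooks are 130 mm apart. Axes as the rack.
- hook3 (a point): Seat (lowest point of the upper side, 249 mm above the table) of the third from the left J hook. Wire 8 mm thick; the seat is 84 mm from the bar, its underside 241 mm above the table; the upturned tip is 22 mm nearer the robot and its top is 274 mm above the table. Hooks are 130 mm apart. Axes as the rack.
- hook4 (a point): Seat (lowest point of the upper side, 249 mm above the table) of the rightmost (-y) J hook. Wire 8 mm thick; the seat is 84 mm from the bar, its underside 241 mm above the table; the upturned tip is 22 mm nearer the robot and its top is 274 mm above the table. Hooks are 130 mm apart. Axes as the rack.
- mug_a_mid (a point): Centre, half-way up (47.5 mm over its underside), of a plain white enamelled straight-sided mug: outer diameter 62 mm, height 95 mm, wall 3 mm, open at the top, 0.2 kg. It may stand on the left page of the open binder (page surface 32.5 mm above the table), or may be absent. z along its axis towards the mouth; the handle is on its +y side.
- mug_a_loop (a point): Middle of mug a's handle opening, 48 mm from its axis towards +y, 52 mm over its underside; axes as the mug. The handle is a loop of 8 mm bar in the mug's y-z plane; clear opening 31 to 65 mm from the axis and 26 to 78 mm over the underside. Let go on a hook, the mug tips sideways until its centre is below the hook, reaching 125 mm below it and 60 mm to either side.
- mug_b_mid (a point): Centre, half-way up (47.5 mm over its underside), of a plain white enamelled straight-sided mug: outer diameter 62 mm, height 95 mm, wall 3 mm, open at the top, 0.2 kg. It stands on the table, or may be absent. z along its axis towards the mouth; the handle is on its +y side.
- mug_b_loop (a point): Middle of mug b's handle opening, 48 mm from its axis towards +y, 52 mm over its underside; axes as the mug. The handle is a loop of 8 mm bar in the mug's y-z plane; clear opening 31 to 65 mm from the axis and 26 to 78 mm over the underside. Let go on a hook, the mug tips sideways until its centre is below the hook, reaching 125 mm below it and 60 mm to either side.
- mug_c_mid (a point): Centre, half-way up (47.5 mm over its underside), of a plain white enamelled straight-sided mug: outer diameter 62 mm, height 95 mm, wall 3 mm, open at the top, 0.2 kg. It stands on the table, or may be absent. z along its axis towards the mouth; the handle is on its +y side.
- mug_c_loop (a point): Middle of mug c's handle opening, 48 mm from its axis towards +y, 52 mm over its underside; axes as the mug. The handle is a loop of 8 mm bar in the mug's y-z plane; clear opening 31 to 65 mm from the axis and 26 to 78 mm over the underside. Let go on a hook, the mug tips sideways until its centre is below the hook, reaching 125 mm below it and 60 mm to either side.
- mug_d_mid (a point): Centre, half-way up (47.5 mm over its underside), of a plain white enamelled straight-sided mug: outer diameter 62 mm, height 95 mm, wall 3 mm, open at the top, 0.2 kg. It stands on the table, or may be absent. z along its axis towards the mouth; the handle is on its +y side.
- mug_d_loop (a point): Middle of mug d's handle opening, 48 mm from its axis towards +y, 52 mm over its underside; axes as the mug. The handle is a loop of 8 mm bar in the mug's y-z plane; clear opening 31 to 65 mm from the axis and 26 to 78 mm over the underside. Let go on a hook, the mug tips sideways until its centre is below the hook, reaching 125 mm below it and 60 mm to either side.
- brush: Thin red-handled decorating brush, 190 mm long, lying to the right of the binder. Leave it alone. Origin on the table.
- colour_jar: Small closed jar of colour, 48 mm across, 90 mm tall, standing among the mugs. Leave it alone. Origin at the centre of its underside.
- bowl: Steel bowl, 124 mm across, 48 mm high, at the right. Leave it alone. Origin at the centre of its underside.
- scraper: Wide flat scraper with black handle, 220 mm long, lying at the left. Leave it alone. Origin on the table.
- butter_tub: Squat closed tub of cocoa butter, 64 mm across, 65 mm tall, at the far right. Leave it alone. Origin at the centre of its underside.
Mind the look-alikes: they are no part of the job. What is shaped like the part that bears mug_a_mid but orange, pink or purple is not meant.

How it is judged:
By the outcome, as a careful person would: the job done as asked, in the order asked, and still so for the second after the job is handed in, with the robot touching nothing.
Of mug_a, mug_b, mug_c, mug_d only 3 to 4 are there at a start; the rules pass over those that are not, and their reading is None.
At some moment in a run one of mug_b, mug_c, mug_d may be knocked a few centimetres aside while the robot is not near it.
It also fails if it takes over 200 s, if anything falls off the work surface, if the arm or the gripper's body presses on something with over 40 N, if the wrist force passes 120 N, or if a joint passes its speed limit or range.

## Robot

A 6-joint arm with a two-finger parallel gripper is mounted at the origin on the work surface. World frame = base frame: x ahead of the robot, y to its left, z up, the work surface at z = 0. Lengths are in mm, angles in rad, forces in N, time in s.
With the tool pointing down it reaches from about 400 to 825 mm from the base axis. Payload 7 kg.
Tool frame: the origin (TCP) lies between the finger pads; the fingertips stand 19 mm ahead of it and the grasp point (between the pads) is the TCP; z points along the fingers, y is the direction in which the jaws open and shut (so a half turn about z gives the same grasp; the last joint's range is limited). The gripper opens to 85 mm and grips with 20 to 120 N. Pads are 22 mm wide; open, the fingers measure 114 mm over their backs; the gripper's body (76 mm by 85 mm) begins 54 mm behind the grasp point. The pads swing forward as they close: fully open they stand 13 mm farther back than shut.
Start: joints at [-0.898, 0.359, 0.012, 0, -1.224, -0.288], TCP at [253.349, -625.627, 214.302] pointing down, gripper open.
Joint ranges: [-3.07, 3.07], [-1.43, 2.12], [-1.02, 1.25], [-3.03, 1.67], [-3.05, -0], [-3.03, 3.03]. Speed limits (rad/s): [2.39, 2.39, 3.01, 3.14, 3.14, 3.14].

## Interface

Orientations are given as a 3x3 rotation matrix whose columns are the frame's x, y, z axes.
In Python, from station import r gives the robot as it stands.
- The arm moves only by the tool jog_arm, never from a script. Its argument "moves" is a list of rows, each a list of 7 numbers: the opening, from 0 (shut) to 1 (fully open), then the shift along the tool's x, y, z as a fraction of full scale, then the turn, a rotation vector about the tool's x, y, z as a fraction of full scale. In form: [[gripper, x, y, z, rx, ry, rz], ...]. A call has 1 to 20 rows; each row is the pose to reach, as a shift and turn from the pose measured when the call began, along the tool's axes at that moment, turning the shorter way round; what a row does not reach only later rows make up. Full scale, the value 1, is 25 cm for a shift and 180 degrees for a turn. A row lasts 1/12 s, in which the tool goes at most 41.7 mm and 7.16 degrees, less where a joint would pass 70% of its speed; a pose out of reach is approached as far as the arm can. A call with a number of a shift or a turn outside -1 to 1 is refused whole. A call with a gripper value outside its range is refused whole. The fingers move at their own pace and stop on an object; "grip_force" is the grip in N (left out, the last holds). Time passes only in rows, so rows that repeat a pose let the fingers close. It gives the time, the measured TCP pose, the force and the opening at its end, in the units of the state.
- r.sense(): the state, without advancing time (a new reading comes with each control period).
- r.get_image(name): name is "scene" or "top"; returns the picture (384x512x3 uint8, red, green, blue); there is no depth.
- r.calibration(name): a dict with "camera_matrix" (3x3 intrinsics, pixels), "position" and "orientation" of the camera in the world. Camera axes: x right, y down, z forward; pixel columns grow to the right and rows downward; lengths in mm; the calibration is good to about 2 mm. A picture is of the moment at which its call begins. calibration takes no time and is no camera call.
- r.job_done(): hands the job in, once; it reports no verdict.
Trained networks look in the newest picture that a camera, given by its name, has taken for a name from the list of things; names that differ only in an ending like _2 or _b are one class to them, and where a whole thing is asked for, a point or a joint stands for the part that bears it (a point fixed in the world has none). Each returns a list of dicts, best first, with "p" (0 to 1); they miss things now and then, are a little off and sometimes report something else, mostly with a low value. They report only what shows in the picture. A call takes as long as a camera call. They do not tell look-alikes from the thing itself.
- r.search_frame(camera, label): "bbox" ([centre column, centre row, width, height] in pixels, round what is visible of it).
- r.place_of(camera, label): "point" ([row, column] in pixels: a listed point, or the origin of a listed thing).
The state is a dict: "time_s": time; "joint_positions": joint angles; "qvel": joint speeds; "joint_torque": joint torques, N m; "eef_pos": TCP position; "tcp_rot": TCP orientation; "force": force on the tool from outside, world axes, zero at the start; "wrist_torque": the same for the moment, N m; "gripper_width": finger opening in mm.
Only numpy, scipy, OpenCV 4.12 (cv2) and the standard library are available. Lean on these libraries where they do the work, as an engineer would, in place of code of your own. Each camera call takes 0.05 s, during which the arm holds its last target.

## Working session

There is one attempt and no reset: what is moved stays moved. The work goes in short steps, Python scripts to look and compute and a tool call to move; the robot and the scene stay as the last step left them, time stands still between calls to the robot, and variables do not carry over. Pictures are saved under pics/ and viewed, and the job is handed in when it is done.

Besides the shell and the picture viewer there is one more tool, called after ">>>" as name(argument=value, ...) on one line, values as JSON. jog_arm: Moves the arm, as the interface text tells. Shift numbers are shares of 25 cm and turn numbers shares of 180 degrees, none past 1 either way. Its arguments: {"type":"object","properties":{"moves":{"type":"array","items":{"type":"array","items":{"type":"number"}}},"grip_force":{"type":"number"}},"required":["moves"]}

```bash
ls; mkdir -p pics; cat > h.py <<'E'
import numpy as np, cv2
from station import r
def snap(n,cam,scale=1.5,crop=None):
    im=r.get_image(cam)[:,:,::-1].copy()
    cv2.imwrite(f'pics/raw_{n}.png',im)
    if crop: 
        x0,y0,x1,y1=crop; im=im[y0:y1,x0:x1]
    im=cv2.resize(im,None,fx=scale,fy=scale,interpolation=cv2.INTER_CUBIC)
    cv2.imwrite(f'pics/{n}.png',im)
def cal(cam):
    c=r.calibration(cam); return np.array(c['camera_matrix']),np.array(c['position']),np.array(c['orientation'])
def ray(cam,row,col):
    K,p,R=cal(cam); d=R@np.linalg.inv(K)@np.array([col,row,1.]); return p,d/np.linalg.norm(d)
def atz(cam,row,col,z):
    p,d=ray(cam,row,col); return p+d*(z-p[2])/d[2]
def proj(cam,P):
    K,p,R=cal(cam); q=K@(R.T@(np.array(P,float)-p)); return q[1]/q[2],q[0]/q[2]
def tri(rc1,rc2):
    p1,d1=ray('scene',*rc1);p2,d2=ray('top',*rc2)
    A=np.c_[d1,-d2]; t=np.linalg.lstsq(A,p2-p1,rcond=None)[0]
    a=p1+t[0]*d1;b=p2+t[1]*d2
    return (a+b)/2,np.linalg.norm(a-b)
E
python3 - <<'E'
from h import *
np.set_printoptions(precision=3,suppress=True)
snap('s0','scene');snap('t0','top')
for c in ('scene','top'): print(c,*cal(c))
print(r.sense())
E
```

```text
pics
scene [[418.286   0.    255.831]
 [  0.    418.286 194.344]
 [  0.      0.      1.   ]] [1269.941 -352.826 1305.375] [[ 0.41   0.744 -0.528]
 [ 0.912 -0.346  0.222]
 [-0.017 -0.572 -0.82 ]]
top [[401.466   0.    258.863]
 [  0.    401.466 189.363]
 [  0.      0.      1.   ]] [ 437.477  -28.233 1571.983] [[-0.005 -0.997  0.082]
 [-1.     0.004 -0.002]
 [ 0.001 -0.082 -0.997]]
{'time_s': 0.1, 'joint_positions': array([-0.898,  0.359,  0.011, -0.   , -1.224, -0.288]), 'qvel': array([ 0.002, -0.002,  0.003,  0.001,  0.001, -0.   ]), 'joint_torque': array([ -0.003, -58.476,  29.411,   6.955,  -0.003,   0.   ]), 'eef_pos': array([ 253.184, -625.254,  213.46 ]), 'tcp_rot': array([[-0.927, -0.375, -0.001],
       [-0.375,  0.927,  0.001],
       [ 0.   ,  0.001, -1.   ]]), 'force': array([-0.511, -0.66 , -0.504]), 'wrist_torque': array([-0.01 , -0.022,  0.024]), 'gripper_width': 85.37431401117216}
```

View pics/s0.png

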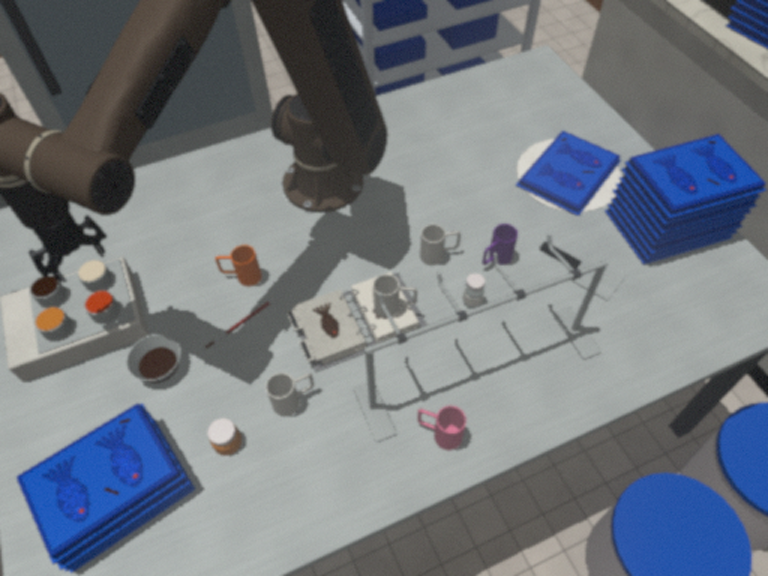

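View pics/t0.png

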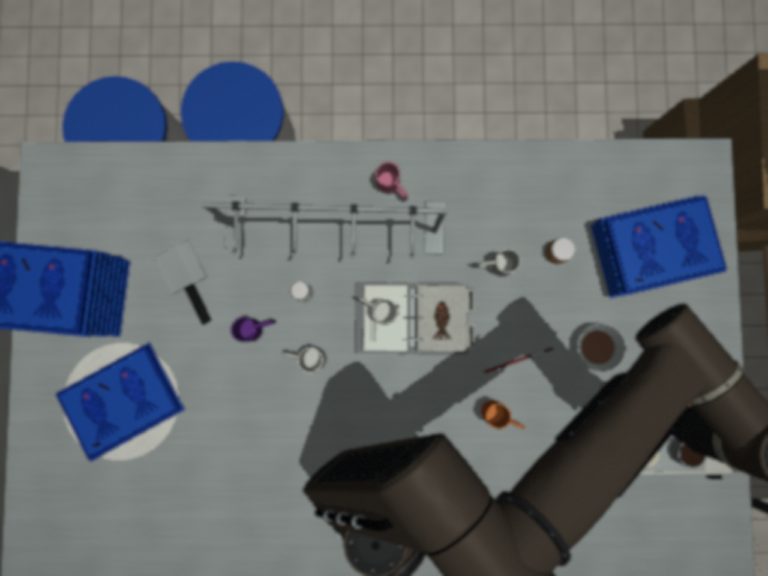

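Three white mugs show. In the scene picture (×1.5) they are at (386,292) on the left page, (433,245) and (284,392). Orange, pink and purple mugs are look-alikes. Next I'll measure everything.

```bash
python3 - <<'E'
from h import *
np.set_printoptions(precision=1,suppress=True)
for lab in ['mug_a_mid','mug_a_loop','hook1','hook2','hook3','hook4','rack','binder','ring_axis','leaf1_tab','leaf2_tab','colour_jar','brush']:
    for c in ('scene','top'):
        for d in r.place_of(c,lab)[:7]:
            if d['p']<.2: continue
            z={'mug_a_mid':47.5,'mug_a_loop':52,'rack':0,'binder':0,'ring_axis':34,'leaf1_tab':34,'leaf2_tab':31,'colour_jar':0,'brush':0}.get(lab,249)
            print(lab,c,round(d['p'],2),np.array(d['point']),atz(c,*d['point'],z))
E
```

```text
mug_a_mid scene 0.84 [197. 255.] [470.4 -20.3  47.5]
mug_a_mid scene 0.78 [180.8 165.7] [ 260.9 -295.3   47.5]
mug_a_mid scene 0.62 [282.9 301.3] [835.9 -22.5  47.5]
mug_a_mid scene 0.62 [163.4 334.4] [455.9 321.3  47.5]
mug_a_mid scene 0.23 [162.7 288.2] [377.6 162.   47.5]
mug_a_mid top 0.82 [275.  330.3] [ 240.3 -296.7   47.5]
mug_a_mid top 0.79 [209.6 257.1] [486.2 -23.5  47.5]
mug_a_mid top 0.79 [218.1 163.6] [455.6 330.7  47.5]
mug_a_mid top 0.71 [166.9 194.4] [650.6 215.7  47.5]
mug_a_mid top 0.61 [119.9 257.8] [832.7 -27.7  47.5]
mug_a_loop scene 0.94 [278.9 284.2] [802.7 -66.9  52. ]
mug_a_loop scene 0.94 [177.3 152.6] [ 227.5 -335.7   52. ]
mug_a_loop scene 0.83 [196.1 272.5] [496.4  37.9  52. ]
mug_a_loop scene 0.69 [165.1 326.8] [453.8 288.4  52. ]
mug_a_loop scene 0.44 [198.  256.5] [479.5 -18.3  52. ]
mug_a_loop top 0.86 [219.5 178.1] [450.1 274.8  52. ]
mug_a_loop top 0.85 [280.8 342. ] [ 219.3 -339.1   52. ]
mug_a_loop top 0.6 [202.7 244.3] [512.4  24.8  52. ]
mug_a_loop top 0.53 [125.2 269. ] [810.6 -70.7  52. ]
hook1 scene 0.93 [188.2 294.4] [619.7  51.  249. ]
hook
[... 1920 characters left out ...]
[231.  195.5] [405.5 216.9   0. ]
ring_axis scene 0.56 [212.  236.9] [ 494.1 -102.7   34. ]
ring_axis top 0.59 [210.  273.5] [484.8 -86.3  34. ]
leaf1_tab scene 0.97 [214.6 193.1] [ 438.  -250.1   34. ]
leaf1_tab top 0.73 [221.8 311.6] [ 439.2 -231.4   34. ]
leaf2_tab scene 0.71 [219.6 151. ] [ 392.5 -394.2   31. ]
leaf2_tab scene 0.55 [233.5 205.8] [ 528.7 -235.3   31. ]
leaf2_tab top 0.49 [200.  310.5] [ 522.7 -228.9   31. ]
colour_jar scene 0.79 [200.6 317.7] [554.3 199.1   0. ]
colour_jar scene 0.22 [197.7 256.4] [445.3  -4.2   0. ]
colour_jar top 0.69 [194. 206.] [549.8 176.9   0. ]
brush scene 0.68 [219.4 157.5] [ 380.4 -373.2    0. ]
brush top 0.55 [235.  350.3] [ 387.3 -385.8    0. ]
```

```bash
python3 - <<'E'
import cv2
a=cv2.imread('pics/raw_t0.png')[110:290,130:390]
cv2.imwrite('pics/t0c.png',cv2.resize(a,None,fx=3,fy=3,interpolation=cv2.INTER_CUBIC))
a=cv2.imread('pics/raw_s0.png')[130:300,170:420]
cv2.imwrite('pics/s0c.png',cv2.resize(a,None,fx=3.2,fy=3.2,interpolation=cv2.INTER_CUBIC))
E
```

```text
(no output)
```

View pics/t0c.png

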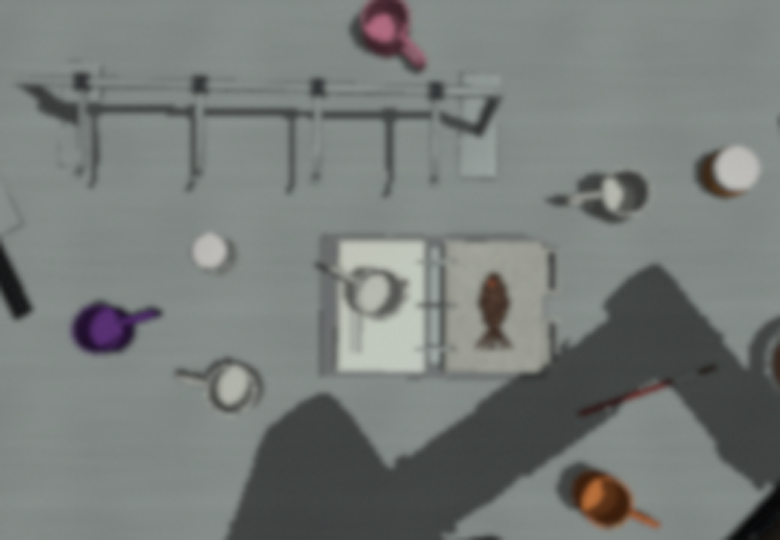

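View pics/s0c.png

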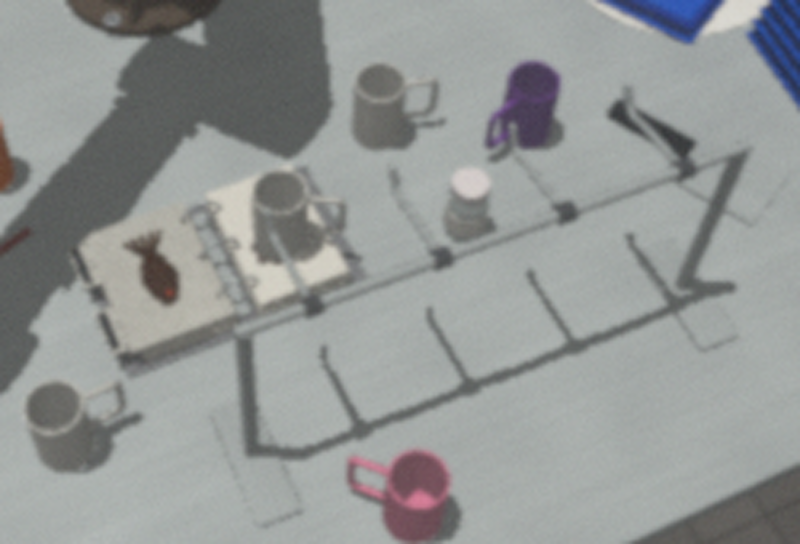

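```bash
cat >> h.py <<'E'
def mugpts(x,y,z0,yaw):
    a=np.linspace(0,2*np.pi,60); L=[]
    for h in (0,95): L.append(np.c_[x+31*np.cos(a),y+31*np.sin(a),np.full(60,z0+h)])
    u=np.array([-np.sin(yaw),np.cos(yaw)])
    for (ra,rb,ha,hb) in ((31,65,26,78),(31,73,18,86)):
        c=[(ra,ha),(rb,ha),(rb,hb),(ra,hb)]
        L.append(np.array([[x+u[0]*q,y+u[1]*q,z0+h] for q,h in c]))
    return L
def overlay(name,img,cam,lines,crop,s,pair=True):
    x0,y0,x1,y1=crop
    im=cv2.resize(img[y0:y1,x0:x1],None,fx=s,fy=s,interpolation=cv2.INTER_CUBIC); raw=im.copy()
    for L,c in lines:
        p=np.array([proj(cam,q)[::-1] for q in L])
        p=((p-[x0,y0]+.5)*s).round().astype(int)
        cv2.polylines(im,[p.reshape(-1,1,2)],False,c,1,cv2.LINE_AA)
    if pair: im=np.hstack([raw,im])
    cv2.imwrite(f'pics/{name}.png',im)
E
python3 - <<'E'
from h import *
np.set_printoptions(precision=1,suppress=True)
S=cv2.imread('pics/raw_s0.png');T=cv2.imread('pics/raw_t0.png')
def f(sc,tc): # crop coords -> rc
    return (sc[1]/3.2+130-.5, sc[0]/3.2+170-.5),(tc[1]/3+110-.5,tc[0]/3+130-.5)
g=[]
for n,s,t,z in (('a',(281,192),(373,290),32.5),('L',(381,85),(233,385),0),('R',(53,408),(620,193),0)):
    p,e=tri(*f(s,t)); print(n,p,e)
    g.append((n,p,z))
for n,p,z in g:
    for cam,I in (('scene',S),('top',T)):
        r0,c0=proj(cam,[p[0],p[1],z+50]); r0=int(r0);c0=int(c0)
        ls=[(l,(0,0,255)) for l in mugpts(p[0],p[1],z,0.2)]
        overlay(f'm0_{n}_{cam}',I,cam,ls,(c0-28,r0-24,c0+28,r0+24),7)
import glob
for n in 'aLR':
    a=cv2.imread(f'pics/m0_{n}_scene.png');b=cv2.imread(f'pics/m0_{n}_top.png')
    cv2.imwrite(f'pics/m0_{n}.png',np.vstack([a,b])[:, :])
E
```

```text
a [494.7 -16.1 123.5] 8.646441340807968
L [382.3 159.1  93.6] 0.5867806418268641
R [ 615.8 -324.1   83.1] 9.60782773476454
```

```bash
cat > ov.py <<'E'
from h import *
def ov(tag,sname,tname,mugs):
    S=cv2.imread(f'pics/raw_{sname}.png');T=cv2.imread(f'pics/raw_{tname}.png')
    for n,x,y,z,yaw in mugs:
        o=[]
        for cam,I in (('scene',S),('top',T)):
            r0,c0=proj(cam,[x,y,z+50]); r0=int(r0);c0=int(c0)
            ls=[(l,(0,0,255)) for l in mugpts(x,y,z,yaw)]
            overlay('tmp',I,cam,ls,(c0-28,r0-24,c0+28,r0+24),6)
            o.append(cv2.imread('pics/tmp.png'))
        cv2.imwrite(f'pics/{tag}_{n}.png',np.vstack(o))
E
python3 - <<'E'
from ov import *
ov('m1','s0','t0',[('a',490,-20,32.5,-.35),('L',381,159,0,.0),('R',616,-324,0,.1)])
E
```

```text
(no output)
```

View pics/m1_a.png

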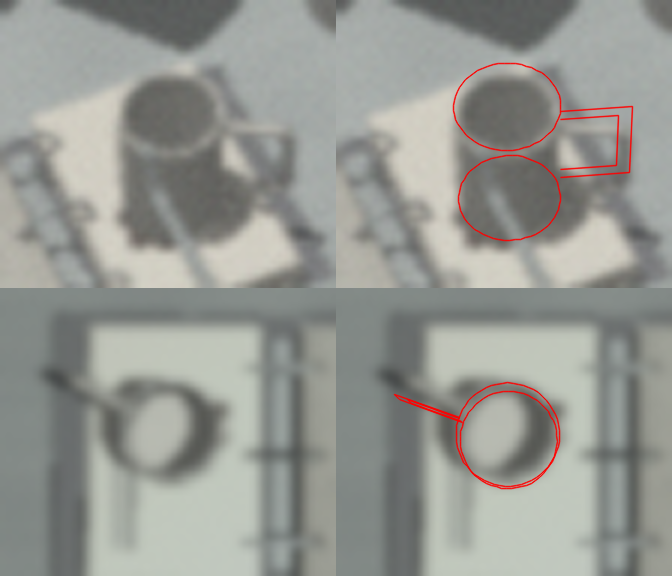

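View pics/m1_L.png

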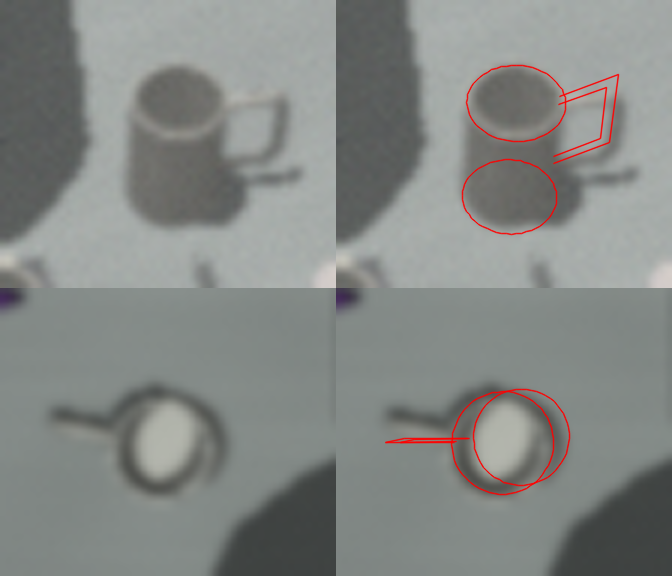

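View pics/m1_R.png

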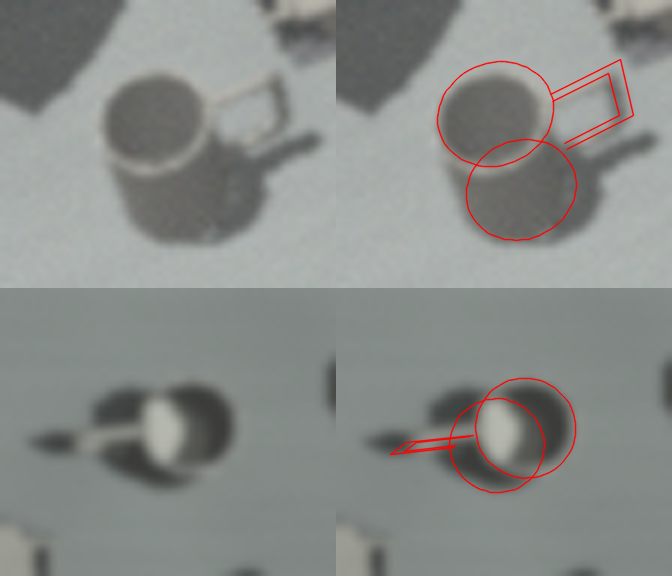

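```bash
cat >> ov.py <<'E'
def ov2(tag,sname,tname,mugs,s=12):
    for n,x,y,z,yaw in mugs:
      for cam,nm in (('scene',sname),('top',tname)):
        I=cv2.imread(f'pics/raw_{nm}.png')
        r0,c0=proj(cam,[x,y,z+50]); r0=int(r0);c0=int(c0)
        cr=(c0-24,r0-20,c0+24,r0+20)
        sub=I[cr[1]:cr[3],cr[0]:cr[2]]; lo,hi=np.percentile(sub,1),np.percentile(sub,99)
        J=np.clip((I.astype(float)-lo)/(hi-lo)*255,0,255).astype(np.uint8)
        K=mugpts(x,y,z,yaw)
        overlay(f'{tag}_{n}_{cam}',J,cam,[(l,(0,0,255)) for l in K],cr,s,pair=False)
E
python3 - <<'E'
from ov import *
ov2('n1','s0','t0',[('a',490,-20,32.5,-.35),('L',381,159,0,.0)])
E
```

```text
(no output)
```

View pics/n1_a_top.png

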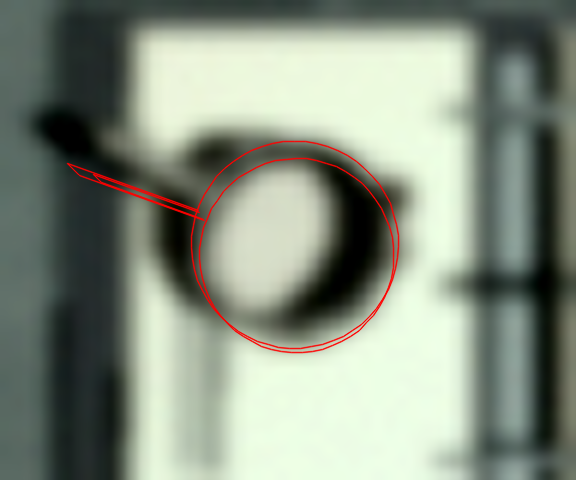

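View pics/n1_L_top.png

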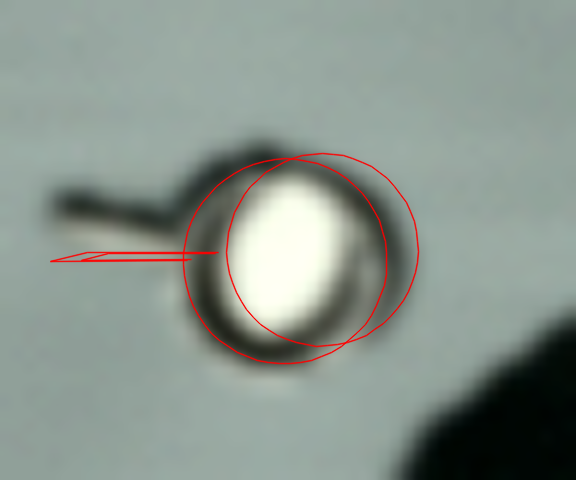

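View pics/n1_L_scene.png

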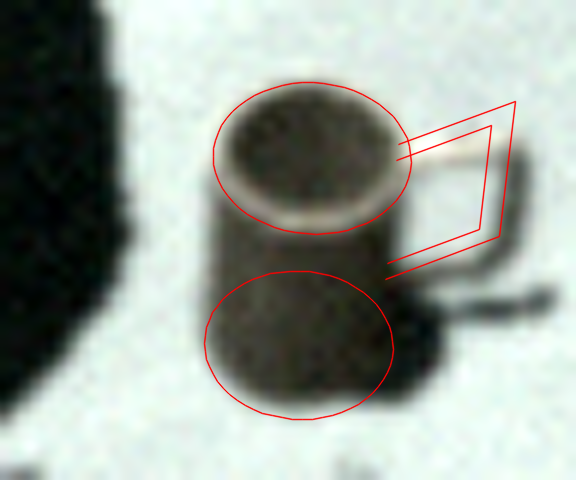

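```bash
python3 - <<'E'
from ov import *
ov2('n2','s0','t0',[('a',494,-19,32.5,-.45),('L',381,159,0,-.22),('R',617,-323,0,.03)],s=8)
for n in 'aLR':
    cv2.imwrite(f'pics/n2_{n}.png',np.hstack([cv2.imread(f'pics/n2_{n}_{c}.png') for c in('scene','top')]))
cv2.imwrite('pics/n2.png',np.vstack([cv2.resize(cv2.imread(f'pics/n2_{n}.png'),None,fx=.8,fy=.8) for n in 'aR']))
E
```

```text
(no output)
```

View pics/n2.png

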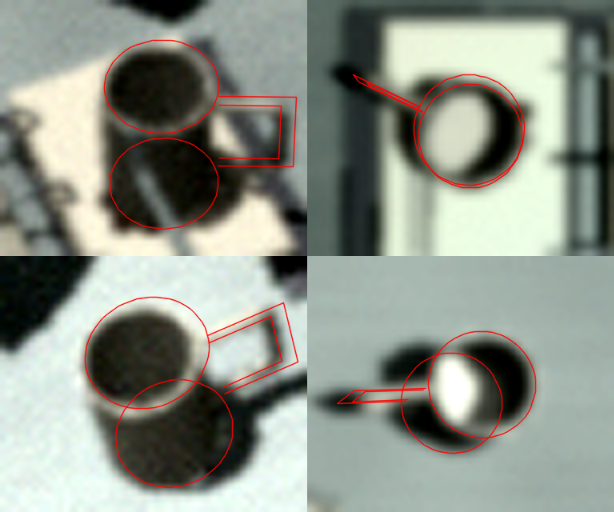

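View pics/n2_L.png

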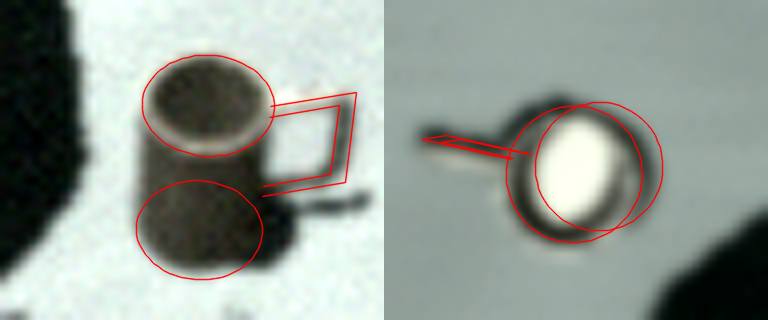

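```bash
cat >> ov.py <<'E'
def rackpts(x,y,yaw):
    R=np.array([[np.cos(yaw),-np.sin(yaw)],[np.sin(yaw),np.cos(yaw)]])
    W=lambda P:[np.r_[R@np.array(p[:2])+[x,y],p[2]] for p in P]
    L=[W([(0,-270,262),(0,270,262)])]
    for s in(-262,262): L.append(W([(0,s,0),(0,s,262)]))
    for h in(195,65,-65,-195): L.append(W([(0,h,262),(-84,h,245),(-106,h,274)]))
    return L
E
python3 - <<'E'
from ov import *
np.set_printoptions(precision=1,suppress=True)
T=cv2.imread('pics/raw_t0.png');S=cv2.imread('pics/raw_s0.png')
for q in [(82,82),(199,84),(317,88),(436,90)]: print(atz('top',q[1]/3+109.5,q[0]/3+129.5,262))
for q in [(685,171),(567,211),(443,258),(313,304)]: print(atz('scene',q[1]/3.2+129.5,q[0]/3.2+169.5,262))
ls=[(l,(0,0,255)) for l in rackpts(712,113,-.02)]
overlay('rk_t',T,'top',ls,(130,120,310,190),4.3,False)
overlay('rk_s',S,'scene',ls,(220,140,420,300),3.8,False)
E
```

```text
[721.4 306.6 262. ]
[718.7 177.5 262. ]
[713.6  47.4 262. ]
[710.8 -83.8 262. ]
[725.6 303.8 262. ]
[718.3 176.7 262. ]
[715.6  45.7 262. ]
[709.9 -84.2 262. ]
```

View pics/rk_t.png

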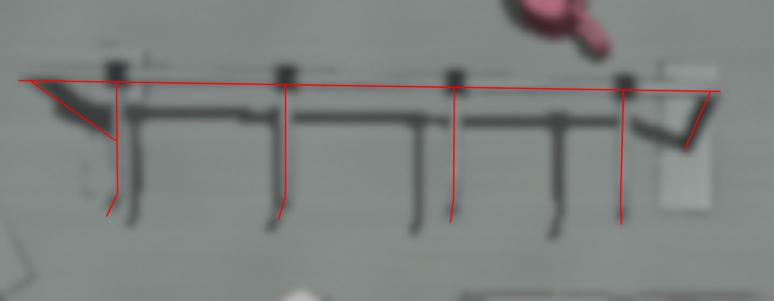

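View pics/rk_s.png

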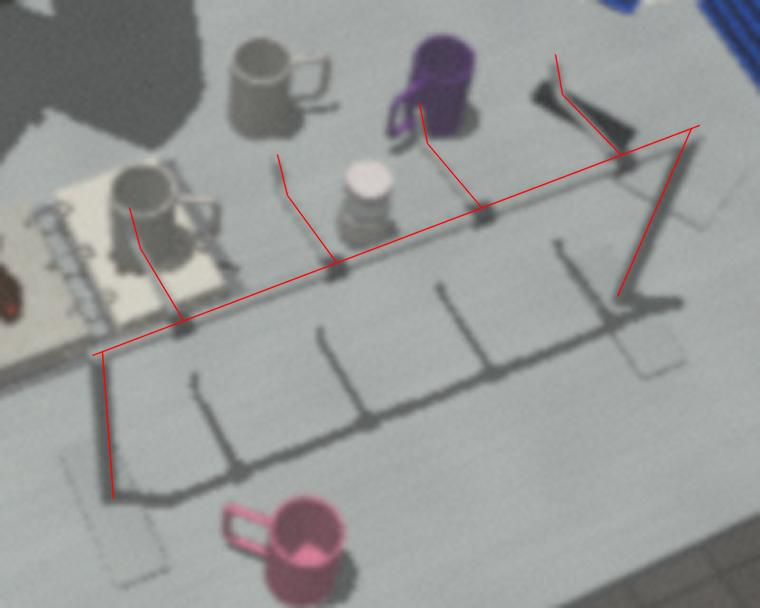

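```bash
python3 - <<'E'
from ov import *
T=cv2.imread('pics/raw_t0.png');S=cv2.imread('pics/raw_s0.png')
ls=[(l,(0,0,255)) for l in rackpts(716,111.5,-.03)]
overlay('rk_t',T,'top',ls,(130,120,310,190),4.2,False)
overlay('rk_s',S,'scene',ls,(240,140,420,225),4.2,False)
cv2.imwrite('pics/rk2.png',np.vstack([cv2.imread('pics/rk_t.png'),cv2.imread('pics/rk_s.png')])[:600])
E
```

```text
(no output)
```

View pics/rk2.png

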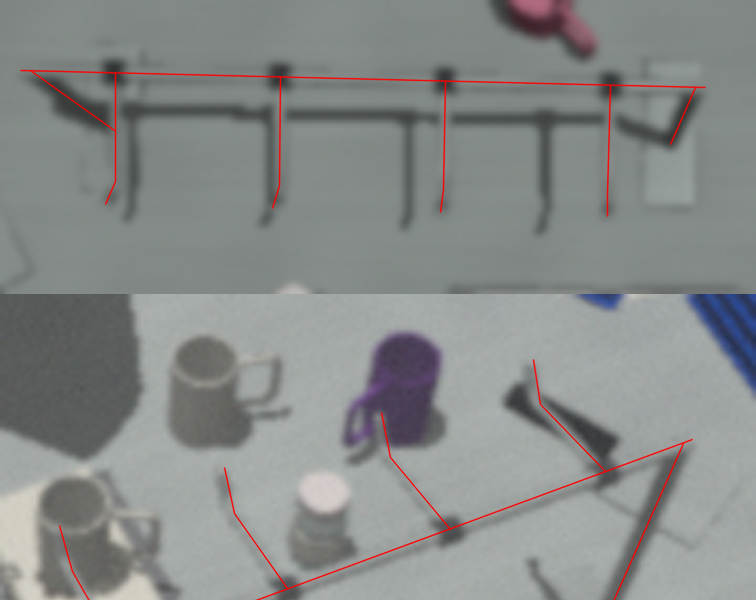

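```bash
cat > plan.py <<'E'
import sys,numpy as np
from h import *
from scipy.spatial.transform import Rotation as Ro
def down(psi): 
    c,s=np.cos(psi),np.sin(psi); return np.array([[s,-c,0],[-c,-s,0],[0,0,-1.]])
def rows(wps):
    s=r.sense(); p0=np.array(s['eef_pos']);R0=np.array(s['tcp_rot'])
    print('t',s['time_s'],'p',p0.round(1),'w',round(s['gripper_width'],1),'F',np.array(s['force']).round(1),'q',np.array(s['joint_positions']).round(2))
    for p,R in wps:
        R=R0 if R is None else R
        print(p,(R0.T@(np.array(p)-p0)/250).round(3).tolist()+(Ro.from_matrix(R0.T@R).as_rotvec()/np.pi).round(3).tolist())
E
python3 -c "
from plan import *
rows([((440,-480,330),down(0)),((253,-625,330),down(0)),((619,-324,200),down(0))])"
```

```text
t 1.4 p [ 253.4 -625.6  214.3] w 85.5 F [ 0.2 -0.5  0.2] q [-0.9   0.36  0.01 -0.   -1.22 -0.29]
(440, -480, 330) [-0.911, 0.26, -0.463, -0.0, 0.0, -0.378]
(253, -625, 330) [0.0, 0.003, -0.463, -0.0, 0.0, -0.378]
(619, -324, 200) [-1.808, 0.569, 0.057, -0.0, 0.0, -0.378]
```

>>> jog_arm(moves=[[1, 0, 0, -0.2, 0, 0, -0.04], [1, 0, 0, -0.4, 0, 0, -0.08], [1, -0.1, 0.03, -0.46, 0, 0, -0.12], [1, -0.25, 0.07, -0.463, 0, 0, -0.16], [1, -0.4, 0.11, -0.463, 0, 0, -0.2], [1, -0.55, 0.16, -0.463, 0, 0, -0.24], [1, -0.7, 0.2, -0.463, 0, 0, -0.28], [1, -0.8, 0.23, -0.463, 0, 0, -0.32], [1, -0.911, 0.26, -0.463, 0, 0, -0.36], [1, -0.911, 0.26, -0.463, 0, 0, -0.378], [1, -0.911, 0.26, -0.463, 0, 0, -0.378]])

```text
time_s: 2.32
eef_pos: [441.4, -478.7, 329.9]
tcp_rot: [[0.007, -1.0, -0.0], [-1.0, -0.007, 0.0], [-0.0, 0.0, -1.0]]
force: [-0.2, -0.5, -0.3]
gripper_width: 85.3
```

```bash
python3 -c "
from plan import *
snap('s1','scene');snap('t1','top')
rows([((619,-324,200),down(0)),((619,-324,58),down(0))])"
```

```text
t 2.4167 p [ 440.  -479.9  330.1] w 85.2 F [ 0.1 -0.4 -1.5] q [-0.53  0.27  0.15  0.   -1.45  0.53]
(619, -324, 200) [-0.624, -0.716, 0.52, 0.0, -0.0, -0.0]
(619, -324, 58) [-0.624, -0.716, 1.088, 0.0, -0.0, -0.0]
```

View pics/s1.png

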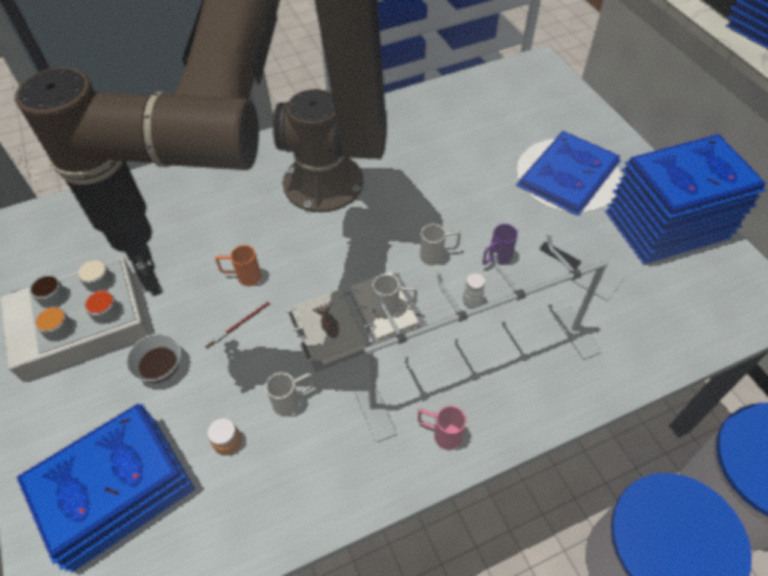

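The right mug is still at scene (284,392) and no fourth white mug is hidden behind the arm. Moving above it now.

>>> jog_arm(moves=[[1, -0.12, -0.14, 0, 0, 0, 0], [1, -0.25, -0.28, 0.05, 0, 0, 0], [1, -0.37, -0.43, 0.15, 0, 0, 0], [1, -0.5, -0.57, 0.3, 0, 0, 0], [1, -0.62, -0.71, 0.5, 0, 0, 0], [1, -0.624, -0.716, 0.66, 0, 0, 0], [1, -0.624, -0.716, 0.72, 0, 0, 0], [1, -0.624, -0.716, 0.72, 0, 0, 0]])

```text
time_s: 3.08
eef_pos: [618.6, -323.3, 146.8]
tcp_rot: [[-0.004, -1.0, -0.002], [-1.0, 0.004, 0.001], [-0.001, 0.002, -1.0]]
force: [0.3, 0.4, -0.7]
gripper_width: 85.5
```

```bash
python3 -c "
from ov import *
snap('s2','scene');snap('t2','top')
ov2('n3','s2','t2',[('R',619,-324,0,.0)],s=10)
from plan import *
rows([((619,-324,58),down(0))])"
```

```text
t 3.1833 p [ 616.6 -322.4  143.6] w 85.4 F [-1.3 -0.  -0.6] q [-0.2   0.44 -0.02 -0.   -1.12  0.2 ]
(619, -324, 58) [0.007, -0.013, 0.342, 0.003, 0.001, -0.001]
```

View pics/n3_R_scene.png

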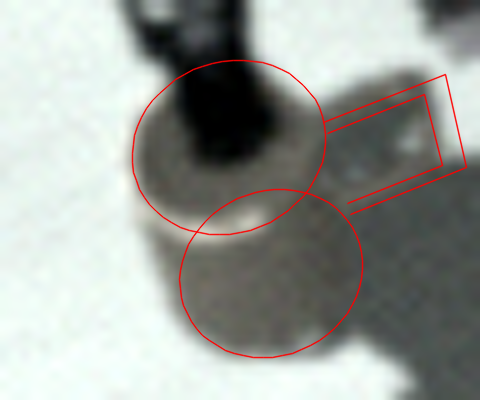

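View pics/n3_R_top.png

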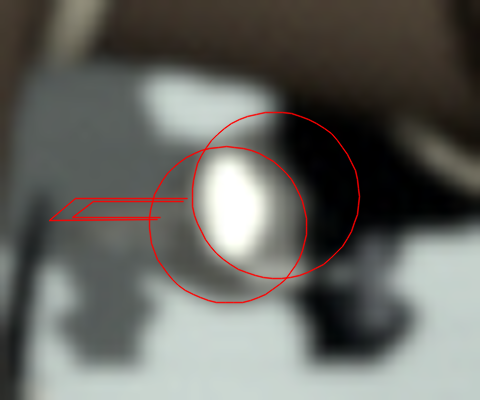

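>>> jog_arm(moves=[[1, 0.006, -0.016, 0.08, 0, 0, 0], [1, 0.006, -0.016, 0.18, 0, 0, 0], [1, 0.006, -0.016, 0.28, 0, 0, 0], [1, 0.006, -0.016, 0.342, 0, 0, 0], [1, 0.006, -0.016, 0.342, 0, 0, 0], [1, 0.006, -0.016, 0.342, 0, 0, 0]])

```text
time_s: 3.68
eef_pos: [619.6, -325.1, 59.1]
tcp_rot: [[-0.005, -1.0, -0.009], [-1.0, 0.005, 0.003], [-0.003, 0.009, -1.0]]
force: [0.8, 0.1, 0.1]
gripper_width: 85.4
```

>>> jog_arm(moves=[[0.7, 0, 0, 0, 0, 0, 0], [0.5, 0, 0, 0, 0, 0, 0], [0.5, 0, 0, 0, 0, 0, 0], [0.5, 0, 0, 0, 0, 0, 0], [0.5, 0, 0, 0, 0, 0, 0], [0.5, 0, 0, 0, 0, 0, 0]], grip_force=35)

```text
time_s: 4.18
eef_pos: [620.4, -326.1, 62.2]
tcp_rot: [[-0.005, -1.0, -0.006], [-1.0, 0.005, 0.001], [-0.001, 0.006, -1.0]]
force: [-2.6, -0.9, 7.1]
gripper_width: 59.7
```

>>> jog_arm(moves=[[0.5, 0, 0, -0.05, 0, 0, 0], [0.5, 0, 0, -0.15, 0, 0, 0], [0.5, 0, 0, -0.27, 0, 0, 0], [0.5, 0, 0, -0.4, 0, 0, 0], [0.5, 0, 0, -0.4, 0, 0, 0], [0.5, 0, 0, -0.4, 0, 0, 0]])

```text
time_s: 4.68
eef_pos: [622.6, -326.7, 166.2]
tcp_rot: [[-0.005, -1.0, 0.0], [-1.0, 0.005, -0.001], [0.001, -0.0, -1.0]]
force: [-0.6, 1.1, -3.7]
gripper_width: 59.5
```

```bash
python3 -c "
from ov import *
snap('s3','scene',6,(150,190,250,290));snap('t3','top')
from plan import *
rows([((619-20,-324,263),down(0)),((626-60,-82-48,263),down(-.03))])
print(r.sense()['joint_torque'])"
```

```text
t 4.7833 p [ 620.6 -325.9  162.3] w 59.7 F [-0.3  0.1 -3.5] q [-0.21  0.44  0.01 -0.   -1.15  0.2 ]
(599, -324, 263) [-0.008, 0.089, -0.402, 0.002, 0.0, -0.002]
(566, -130, 263) [-0.783, 0.225, -0.4, 0.002, 0.0, 0.008]
[ 2.67924392e-03 -6.71078968e+01  3.07133675e+01  7.46132299e+00
  2.38465931e-03 -1.78224211e-03]
```

View pics/s3.png

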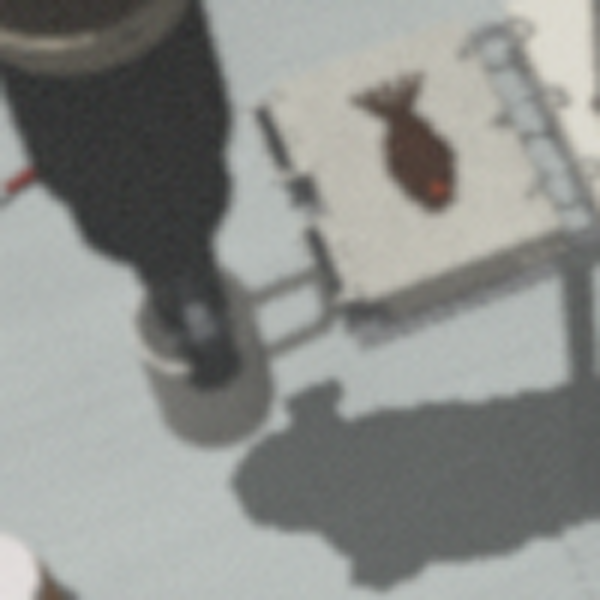

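>>> jog_arm(moves=[[0.5, 0, 0.04, -0.08, 0, 0, 0], [0.5, 0, 0.1, -0.2, 0, 0, 0.004], [0.5, -0.05, 0.17, -0.33, 0, 0, 0.008], [0.5, -0.15, 0.225, -0.41, 0, 0, 0.008], [0.5, -0.27, 0.225, -0.415, 0, 0, 0.008], [0.5, -0.4, 0.225, -0.415, 0, 0, 0.008], [0.5, -0.53, 0.225, -0.415, 0, 0, 0.008], [0.5, -0.66, 0.225, -0.415, 0, 0, 0.008], [0.5, -0.75, 0.225, -0.415, 0, 0, 0.008], [0.5, -0.783, 0.225, -0.415, 0, 0, 0.008], [0.5, -0.783, 0.225, -0.415, 0, 0, 0.008], [0.5, -0.783, 0.225, -0.415, 0, 0, 0.008]])

```text
time_s: 5.78
eef_pos: [565.7, -129.7, 265.9]
tcp_rot: [[-0.03, -1.0, -0.007], [-1.0, 0.03, 0.001], [-0.001, 0.008, -1.0]]
force: [0.1, -1.0, -1.7]
gripper_width: 59.7
```

```bash
python3 -c "
from ov import *
from plan import *
snap('s4','scene',8,(200,150,300,225));snap('t4','top',8,(240,120,340,195))
rows([((626,-82-48,266),down(-.03))])
p=np.array(r.sense()['eef_pos'])
I=cv2.imread('pics/raw_s4.png')
L=[(l,(0,0,255)) for l in mugpts(p[0],p[1],p[2]-61,-.03)+rackpts(716,111.5,-.03)]
overlay('s4o',I,'scene',L,(200,150,300,225),8,False)
I=cv2.imread('pics/raw_t4.png')
overlay('t4o',I,'top',L,(240,120,340,195),8,False)
"
```

```text
t 5.8833 p [ 565.8 -130.7  266.1] w 59.9 F [-0.3 -0.6 -2. ] q [ 0.11  0.18 -0.11 -0.   -1.28 -0.14]
(626, -130, 266) [-0.01, -0.24, -0.001, 0.002, 0.0, -0.0]
```

View pics/s4o.png

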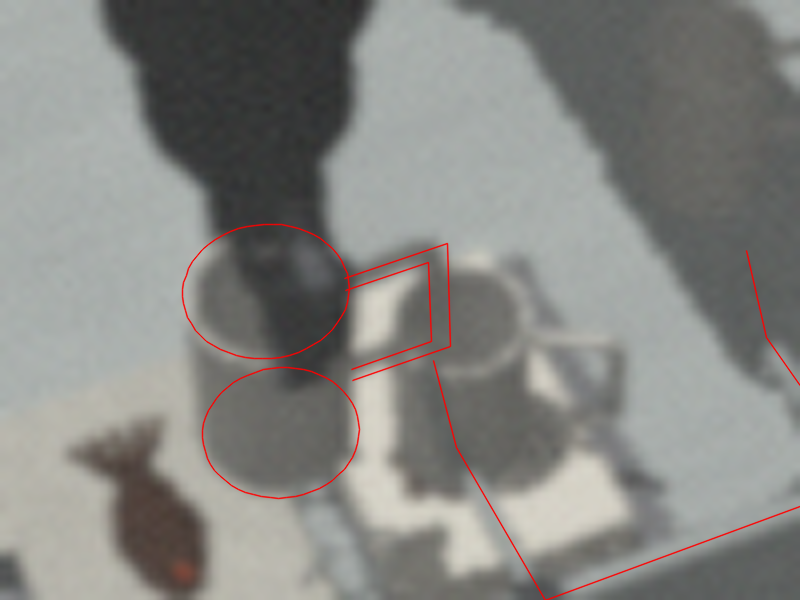

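View pics/t4.png

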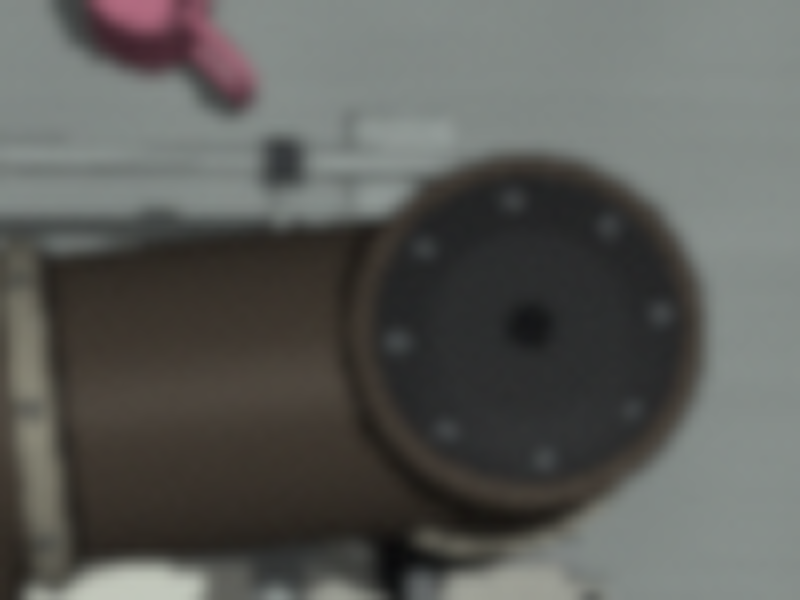

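View pics/s4.png

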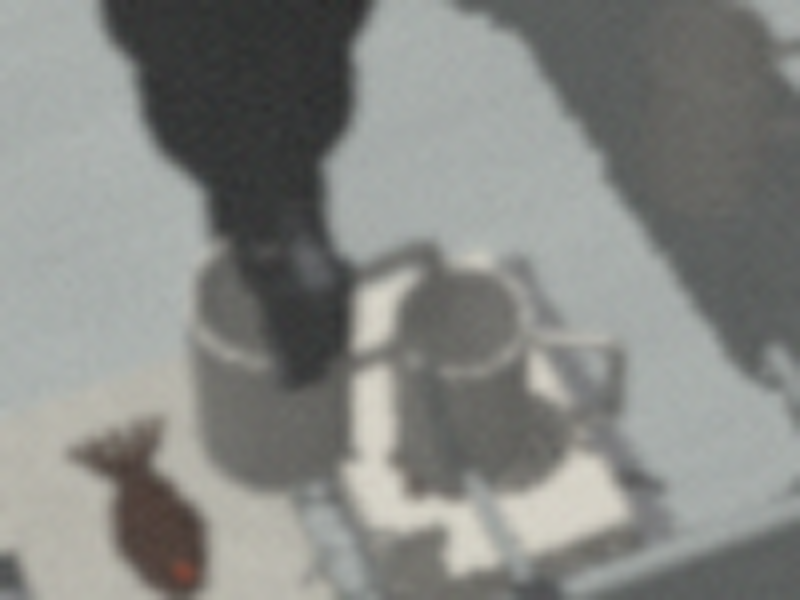

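>>> jog_arm(moves=[[0.5, -0.01, -0.05, 0, 0, 0, 0], [0.5, -0.015, -0.11, 0, 0, 0, 0], [0.5, -0.015, -0.18, 0, 0, 0, 0], [0.5, -0.015, -0.235, 0, 0, 0, 0], [0.5, -0.015, -0.24, 0, 0, 0, 0], [0.5, -0.015, -0.24, 0, 0, 0, 0]])

```text
time_s: 6.38
eef_pos: [626.4, -129.8, 264.3]
tcp_rot: [[-0.033, -0.999, -0.009], [-0.999, 0.033, 0.001], [-0.001, 0.009, -1.0]]
force: [-1.1, -0.4, -2.8]
gripper_width: 60.0
```

```bash
python3 -c "
from ov import *
from plan import *
snap('s5','scene',8,(200,150,300,225))
rows([((626,-130,232),down(-.03))])
"
```

```text
t 6.4333 p [ 625.9 -129.7  264.7] w 60.1 F [-0.5 -0.2 -2.5] q [ 0.1   0.28  0.01 -0.   -1.31 -0.13]
(626, -130, 232) [0.001, -0.002, 0.131, 0.003, 0.0, -0.001]
```

View pics/s5.png

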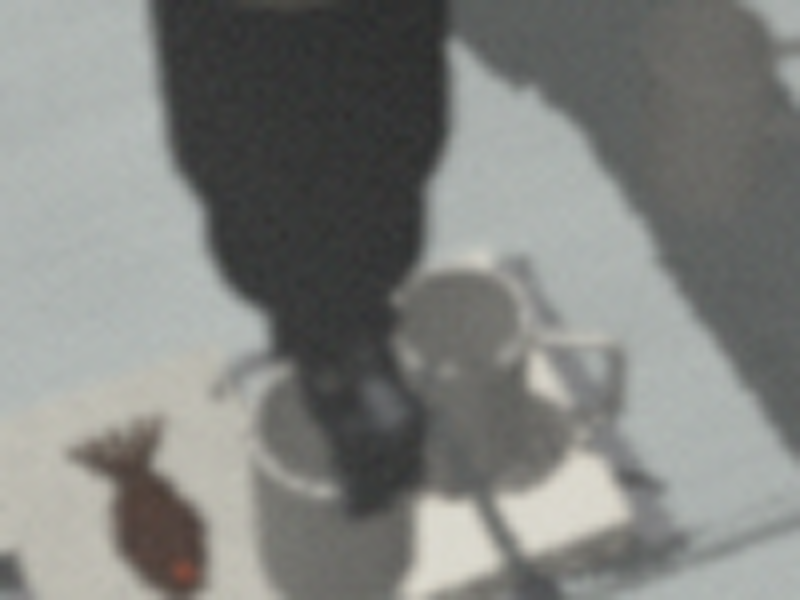

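>>> jog_arm(moves=[[0.5, 0, 0, 0.03, 0, 0, 0], [0.5, 0, 0, 0.06, 0, 0, 0], [0.5, 0, 0, 0.09, 0, 0, 0], [0.5, 0, 0, 0.115, 0, 0, 0], [0.5, 0, 0, 0.115, 0, 0, 0], [0.5, 0, 0, 0.115, 0, 0, 0]])

```text
time_s: 6.93
eef_pos: [625.2, -129.7, 235.5]
tcp_rot: [[-0.033, -0.999, -0.01], [-0.999, 0.033, 0.001], [-0.001, 0.01, -1.0]]
force: [0.1, -0.2, -1.4]
gripper_width: 59.7
```

```bash
python3 -c "
from ov import *
from plan import *
snap('s6','scene',6,(190,160,300,255))
rows([((626,-130,230),down(-.03))])
"
```

```text
t 6.9833 p [ 625.6 -129.7  236. ] w 59.9 F [-0.4 -0.7 -2.3] q [ 0.1   0.29 -0.03 -0.   -1.25 -0.13]
(626, -130, 230) [0.001, -0.002, 0.024, 0.003, 0.0, -0.001]
```

View pics/s6.png

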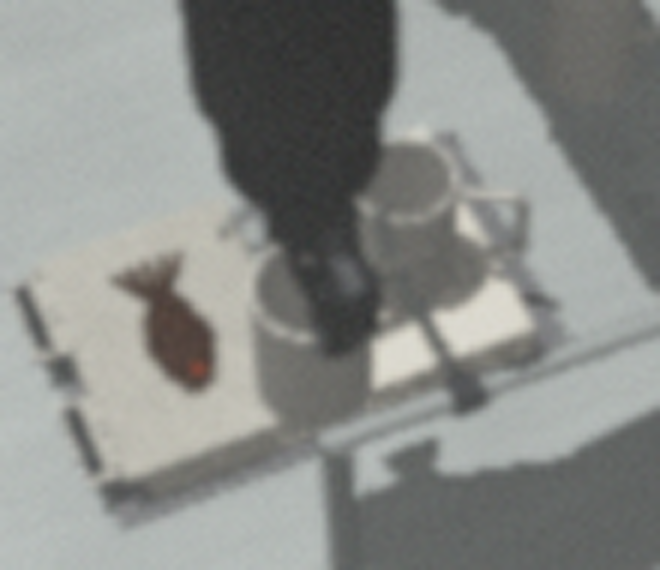

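>>> jog_arm(moves=[[0.5, 0, 0, 0.01, 0, 0, 0], [0.5, 0, 0, 0.018, 0, 0, 0], [0.5, 0, 0, 0.018, 0, 0, 0], [0.5, 0, 0, 0.018, 0, 0, 0]])

```text
time_s: 7.32
eef_pos: [625.9, -129.8, 232.1]
tcp_rot: [[-0.032, -0.999, -0.008], [-0.999, 0.032, 0.001], [-0.001, 0.008, -1.0]]
force: [0.0, -0.6, 0.8]
gripper_width: 59.8
```

>>> jog_arm(moves=[[0.5, 0, 0, 0.008, 0, 0, 0], [0.5, 0, 0, 0.014, 0, 0, 0], [0.5, 0, 0, 0.014, 0, 0, 0]])

```text
time_s: 7.57
eef_pos: [626.7, -129.6, 228.9]
tcp_rot: [[-0.033, -0.999, -0.006], [-0.999, 0.033, 0.001], [-0.001, 0.006, -1.0]]
force: [2.7, 1.0, 2.2]
gripper_width: 60.0
```

>>> jog_arm(moves=[[0.74, 0, 0, 0, 0, 0, 0], [0.76, 0, 0, 0, 0, 0, 0], [0.78, 0, 0, 0, 0, 0, 0], [0.8, 0, 0, 0, 0, 0, 0], [0.85, 0, 0, 0, 0, 0, 0], [0.9, 0, 0, 0, 0, 0, 0], [0.9, 0, 0, 0, 0, 0, 0], [0.9, 0, 0, 0, 0, 0, 0], [0.9, 0, 0, 0, 0, 0, 0]])

```text
time_s: 8.32
eef_pos: [626.7, -129.6, 228.9]
tcp_rot: [[-0.032, -0.999, -0.006], [-0.999, 0.032, 0.001], [-0.001, 0.006, -1.0]]
force: [-0.1, -0.3, -0.3]
gripper_width: 77.0
```

```bash
python3 -c "
from ov import *
from plan import *
snap('s7','scene',6,(190,160,300,255))
rows([((626,-130,330),None)])
"
```

```text
t 8.3667 p [ 626.7 -129.6  228.9] w 76.8 F [-0.4  0.2  0. ] q [ 0.1   0.3  -0.04 -0.   -1.24 -0.13]
(626, -130, 330) [0.001, 0.005, -0.404, 0.0, 0.0, 0.0]
```

View pics/s7.png

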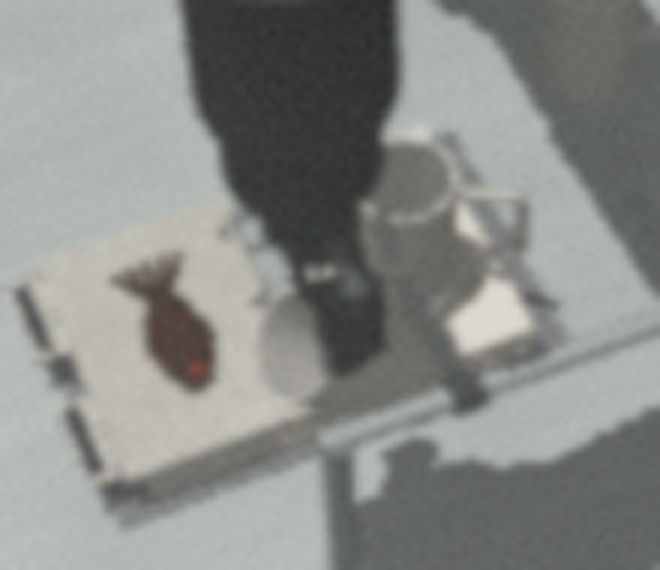

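>>> jog_arm(moves=[[0.9, 0, 0, -0.08, 0, 0, 0], [0.9, 0, 0, -0.2, 0, 0, 0], [0.9, 0, 0, -0.35, 0, 0, 0], [0.9, 0, 0.05, -0.45, 0, 0, 0], [1, -0.1, 0.15, -0.5, 0, 0, 0], [1, -0.2, 0.25, -0.5, 0, 0, 0], [1, -0.32, 0.35, -0.5, 0, 0, 0], [1, -0.45, 0.42, -0.5, 0, 0, 0], [1, -0.58, 0.5, -0.5, 0, 0, 0], [1, -0.7, 0.58, -0.5, 0, 0, 0], [1, -0.85, 0.65, -0.5, 0, 0, 0], [1, -0.95, 0.72, -0.5, 0, 0, 0], [1, -0.95, 0.72, -0.5, 0, 0, 0], [1, -0.95, 0.72, -0.5, 0, 0, 0]])

```text
time_s: 9.53
eef_pos: [454.5, 114.7, 355.7]
tcp_rot: [[-0.029, -1.0, -0.005], [-1.0, 0.029, 0.002], [-0.002, 0.005, -1.0]]
force: [-0.2, 0.2, -0.1]
gripper_width: 85.7
```

```bash
python3 -c "
from ov import *
from plan import *
snap('s8','scene');snap('t8','top')
ov2('n8','s8','t8',[('L',381,159,0,-.22)],s=10)
rows([((381,159,300),down(-.22)),((381,159,150),down(-.22))])
"
```

```text
t 9.6333 p [455.3 113.3 355.3] w 85.3 F [ 0.3 -0.  -0.3] q [ 0.66 -0.05 -0.17 -0.   -1.46 -0.69]
(381, 159, 300) [-0.173, 0.302, 0.223, 0.002, 0.0, 0.06]
(381, 159, 150) [-0.172, 0.298, 0.823, 0.002, 0.0, 0.06]
```

View pics/s8.png

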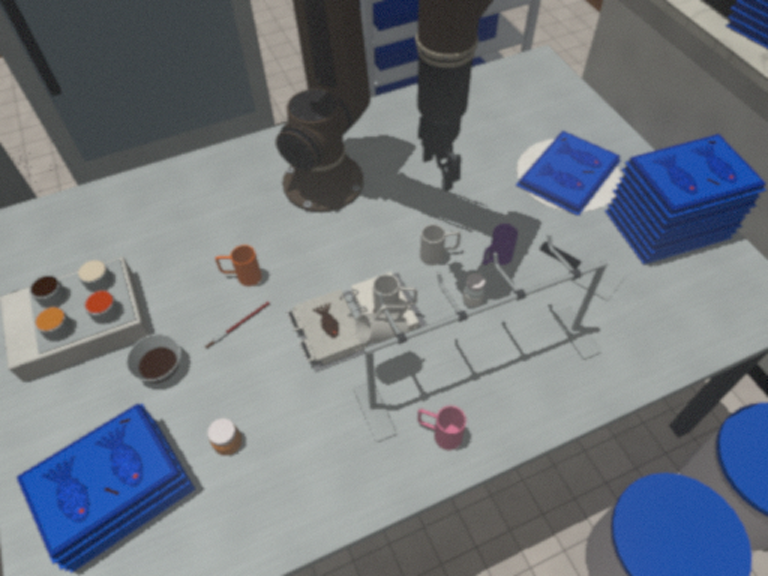

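View pics/n8_L_scene.png

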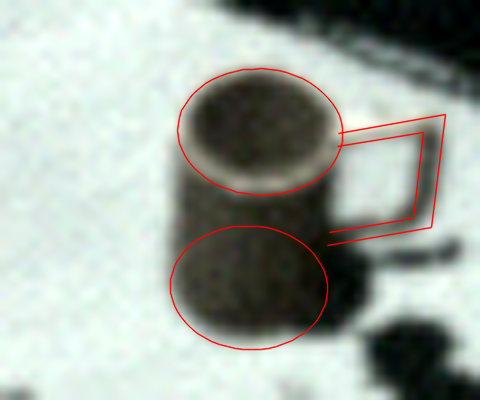

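Mug R hangs on hook 4. Mug L, at scene (433,245), has not moved, so I'm going down on it.

>>> jog_arm(moves=[[1, -0.05, 0.08, 0.05, 0, 0, 0.03], [1, -0.1, 0.18, 0.12, 0, 0, 0.06], [1, -0.172, 0.3, 0.2, 0, 0, 0.06], [1, -0.172, 0.298, 0.35, 0, 0, 0.06], [1, -0.172, 0.298, 0.5, 0, 0, 0.06], [1, -0.172, 0.298, 0.65, 0, 0, 0.06], [1, -0.172, 0.298, 0.76, 0, 0, 0.06], [1, -0.172, 0.298, 0.8, 0, 0, 0.06], [1, -0.172, 0.298, 0.8, 0, 0, 0.06], [1, -0.172, 0.298, 0.8, 0, 0, 0.06]])

```text
time_s: 10.47
eef_pos: [381.7, 158.1, 155.7]
tcp_rot: [[-0.22, -0.975, -0.006], [-0.975, 0.22, -0.0], [0.002, 0.006, -1.0]]
force: [0.3, 0.1, 0.3]
gripper_width: 85.3
```

```bash
python3 -c "
from ov import *
from plan import *
rows([((381,159,59),down(-.22))])
"
```

```text
t 10.4667 p [381.7 158.1 155.7] w 85.3 F [0.3 0.1 0.3] q [ 0.87 -0.03 -0.61 -0.01 -1.   -1.09]
(381, 159, 59) [-0.003, 0.001, 0.387, 0.002, -0.0, -0.001]
```

>>> jog_arm(moves=[[1, 0, 0, 0.1, 0, 0, 0], [1, 0, 0, 0.2, 0, 0, 0], [1, 0, 0, 0.3, 0, 0, 0], [1, -0.003, 0, 0.385, 0, 0, 0], [1, -0.003, 0, 0.385, 0, 0, 0], [1, -0.003, 0, 0.385, 0, 0, 0]])

```text
time_s: 10.97
eef_pos: [382.0, 158.8, 60.2]
tcp_rot: [[-0.22, -0.975, -0.006], [-0.975, 0.22, -0.001], [0.002, 0.006, -1.0]]
force: [-0.0, 0.4, 0.2]
gripper_width: 85.3
```

>>> jog_arm(moves=[[0.7, 0, 0, 0, 0, 0, 0], [0.5, 0, 0, 0, 0, 0, 0], [0.5, 0, 0, 0, 0, 0, 0], [0.5, 0, 0, 0, 0, 0, 0], [0.5, 0, 0, 0, 0, 0, 0], [0.5, 0, 0, 0, 0, 0, 0]])

```text
time_s: 11.47
eef_pos: [383.1, 160.0, 62.2]
tcp_rot: [[-0.22, -0.976, -0.003], [-0.976, 0.22, 0.002], [-0.001, 0.004, -1.0]]
force: [-3.0, 0.8, 8.9]
gripper_width: 59.9
```

>>> jog_arm(moves=[[0.5, 0, 0, -0.05, 0, 0, 0], [0.5, 0, 0, -0.15, 0, 0, 0], [0.5, 0, 0, -0.27, 0, 0, 0], [0.5, 0, 0, -0.4, 0, 0, 0], [0.5, 0, 0, -0.5, 0, 0, 0], [0.5, 0, 0, -0.6, 0, 0, 0], [0.5, 0, 0, -0.7, 0, 0, 0], [0.5, 0, 0, -0.8, 0, 0, 0], [0.5, 0, 0, -0.82, 0, 0, 0], [0.5, 0, 0, -0.82, 0, 0, 0]])

```text
time_s: 12.3
eef_pos: [384.5, 160.3, 270.0]
tcp_rot: [[-0.22, -0.976, 0.001], [-0.976, 0.22, 0.006], [-0.006, 0.001, -1.0]]
force: [0.3, 0.2, -1.6]
gripper_width: 60.0
```

```bash
python3 -c "
from ov import *
from plan import *
snap('s9','scene',5,(250,80,400,190))
rows([((500,200,266),down(-.03)),((638-60,309-48,266),down(-.03))])
"
```

```text
t 12.35 p [383.8 159.8 268.2] w 60.1 F [-0.5  0.2 -2.8] q [ 0.87 -0.12 -0.42 -0.   -1.27 -1.09]
(500, 200, 266) [-0.259, -0.418, 0.009, 0.001, 0.001, -0.061]
(578, 261, 266) [-0.566, -0.669, 0.009, 0.001, 0.001, -0.061]
```

View pics/s9.png

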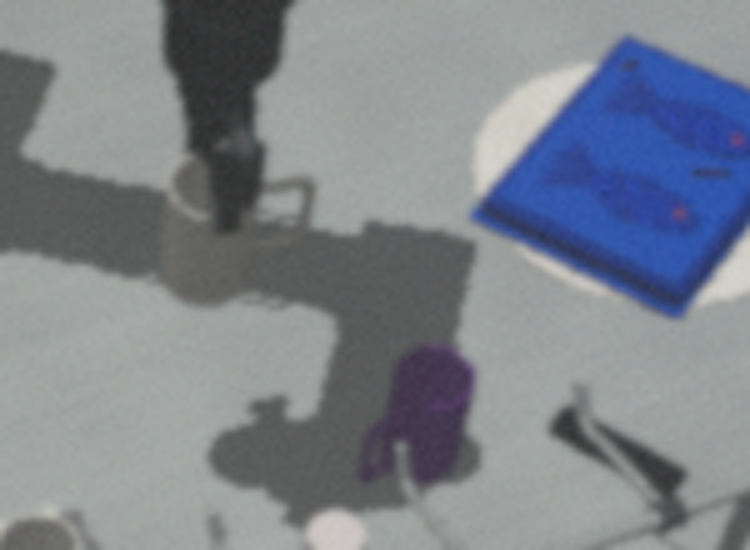

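>>> jog_arm(moves=[[0.5, -0.05, -0.06, 0, 0, 0, -0.01], [0.5, -0.12, -0.15, 0.005, 0, 0, -0.03], [0.5, -0.2, -0.25, 0.009, 0, 0, -0.05], [0.5, -0.29, -0.36, 0.009, 0, 0, -0.061], [0.5, -0.39, -0.47, 0.009, 0, 0, -0.061], [0.5, -0.48, -0.57, 0.009, 0, 0, -0.061], [0.5, -0.54, -0.64, 0.009, 0, 0, -0.061], [0.5, -0.566, -0.669, 0.009, 0, 0, -0.061], [0.5, -0.566, -0.669, 0.009, 0, 0, -0.061], [0.5, -0.566, -0.669, 0.009, 0, 0, -0.061]])

```text
time_s: 13.18
eef_pos: [577.3, 260.7, 264.1]
tcp_rot: [[-0.031, -1.0, -0.005], [-1.0, 0.031, 0.002], [-0.002, 0.005, -1.0]]
force: [-0.2, 0.1, -2.3]
gripper_width: 59.6
```

```bash
cat > chk.py <<'E'
from ov import *
from plan import *
def chk(tag,crop,s,to):
    snap(tag,'scene',s,crop)
    rows([to])
    p=np.array(r.sense()['eef_pos']); I=cv2.imread(f'pics/raw_{tag}.png')
    L=[(l,(0,0,255)) for l in mugpts(p[0],p[1],p[2]-61,-.03)+rackpts(716,111.5,-.03)]
    overlay(tag+'o',I,'scene',L,crop,s,True)
E
python3 -c "
from chk import *
chk('s10',(310,80,400,180),4.4,((638,261,266),down(-.03)))"
```

```text
t 13.2333 p [577.1 260.5 264.9] w 59.8 F [-0.6  0.3 -2.2] q [ 0.73  0.26 -0.   -0.   -1.3  -0.76]
(638, 261, 266) [-0.009, -0.244, -0.005, 0.001, 0.001, -0.0]
```

View pics/s10o.png

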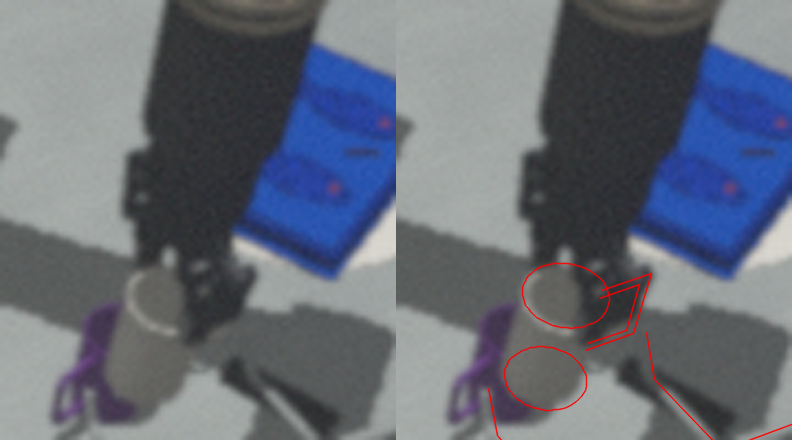

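>>> jog_arm(moves=[[0.5, -0.009, -0.05, -0.005, 0, 0, 0], [0.5, -0.009, -0.11, -0.005, 0, 0, 0], [0.5, -0.009, -0.18, -0.005, 0, 0, 0], [0.5, -0.009, -0.24, -0.005, 0, 0, 0], [0.5, -0.009, -0.244, -0.005, 0, 0, 0], [0.5, -0.009, -0.244, -0.005, 0, 0, 0]])

```text
time_s: 13.73
eef_pos: [637.5, 260.3, 265.9]
tcp_rot: [[-0.031, -1.0, -0.004], [-1.0, 0.031, 0.003], [-0.003, 0.004, -1.0]]
force: [0.1, -1.0, -1.4]
gripper_width: 59.6
```

```bash
python3 -c "
from chk import *
chk('s11',(310,90,400,190),4.4,((638,261,236),down(-.03)))"
```

```text
t 13.7833 p [637.2 260.4 266.1] w 59.3 F [ 0.   0.1 -1.5] q [ 0.67  0.36  0.13 -0.01 -1.34 -0.7 ]
(638, 261, 236) [-0.002, -0.004, 0.12, 0.001, 0.001, -0.0]
```

View pics/s11o.png

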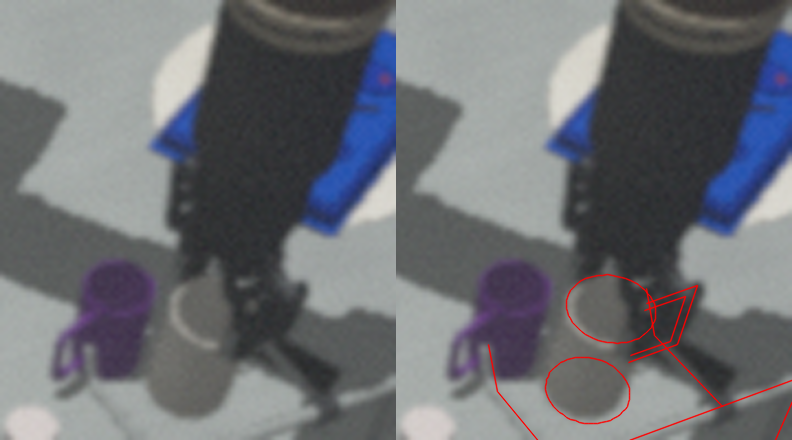

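>>> jog_arm(moves=[[0.5, 0, 0, 0.03, 0, 0, 0], [0.5, 0, 0, 0.06, 0, 0, 0], [0.5, 0, 0, 0.09, 0, 0, 0], [0.5, 0, 0, 0.12, 0, 0, 0], [0.5, 0, 0, 0.13, 0, 0, 0], [0.5, 0, 0, 0.13, 0, 0, 0], [0.5, 0, 0, 0.13, 0, 0, 0]])

```text
time_s: 14.37
eef_pos: [637.0, 260.5, 233.5]
tcp_rot: [[-0.03, -1.0, -0.004], [-1.0, 0.03, 0.003], [-0.003, 0.004, -1.0]]
force: [0.3, 0.8, -0.6]
gripper_width: 59.7
```

>>> jog_arm(moves=[[0.5, 0, 0, 0.008, 0, 0, 0], [0.5, 0, 0, 0.014, 0, 0, 0], [0.5, 0, 0, 0.014, 0, 0, 0]])

```text
time_s: 14.62
eef_pos: [637.5, 260.6, 230.7]
tcp_rot: [[-0.03, -1.0, -0.003], [-1.0, 0.03, 0.003], [-0.003, 0.003, -1.0]]
force: [-0.2, -0.1, 3.0]
gripper_width: 59.5
```

Contact with the hook: Fz went from −2 to +3 at the expected height. Releasing.

>>> jog_arm(moves=[[0.74, 0, 0, 0, 0, 0, 0], [0.76, 0, 0, 0, 0, 0, 0], [0.78, 0, 0, 0, 0, 0, 0], [0.8, 0, 0, 0, 0, 0, 0], [0.85, 0, 0, 0, 0, 0, 0], [0.9, 0, 0, 0, 0, 0, 0], [0.9, 0, 0, 0, 0, 0, 0], [0.9, 0, 0, 0, 0, 0, 0], [0.9, 0, 0, 0, 0, 0, 0]])

```text
time_s: 15.37
eef_pos: [637.5, 260.6, 230.7]
tcp_rot: [[-0.03, -1.0, -0.003], [-1.0, 0.03, 0.003], [-0.003, 0.003, -1.0]]
force: [-0.6, -0.6, -0.1]
gripper_width: 76.6
```

>>> jog_arm(moves=[[0.9, 0, 0, -0.08, 0, 0, 0], [0.9, 0, 0, -0.2, 0, 0, 0], [0.9, 0, 0, -0.35, 0, 0, 0], [0.9, 0, 0.05, -0.45, 0, 0, 0], [1, 0, 0.15, -0.5, 0, 0, 0], [1, 0.1, 0.25, -0.5, 0, 0, 0], [1, 0.2, 0.35, -0.5, 0, 0, 0], [1, 0.33, 0.42, -0.5, 0, 0, 0], [1, 0.46, 0.5, -0.5, 0, 0, 0], [1, 0.6, 0.55, -0.5, 0, 0, 0], [1, 0.65, 0.55, -0.5, 0, 0, 0], [1, 0.65, 0.55, -0.5, 0, 0, 0]])

```text
time_s: 16.37
eef_pos: [494.6, 99.5, 357.1]
tcp_rot: [[-0.032, -0.999, -0.0], [-0.999, 0.032, 0.005], [-0.005, 0.0, -1.0]]
force: [-0.4, -0.4, 0.8]
gripper_width: 85.4
```

```bash
python3 -c "
from ov import *
from plan import *
snap('s12','scene');snap('t12','top')
ov2('n12','s12','t12',[('a',494,-19,32.5,-.45)],s=10)
rows([((494,-19,330),down(-.45)),((494,-19,180),down(-.45))])
"
```

```text
t 16.4667 p [495.6 101.7 356. ] w 85.6 F [0.5 0.7 0.5] q [ 0.59  0.01 -0.1  -0.   -1.46 -0.62]
(494, -19, 330) [0.483, -0.009, 0.102, 0.001, 0.001, 0.133]
(494, -19, 180) [0.485, -0.01, 0.702, 0.001, 0.001, 0.133]
```

View pics/s12.png

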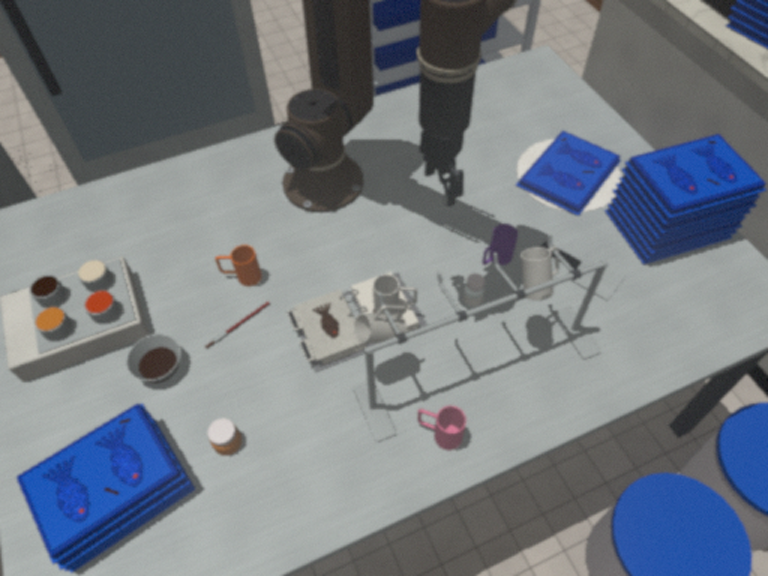

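View pics/n12_a_scene.png

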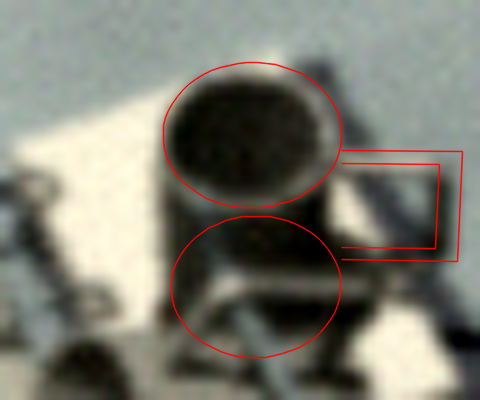

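View pics/n12_a_top.png

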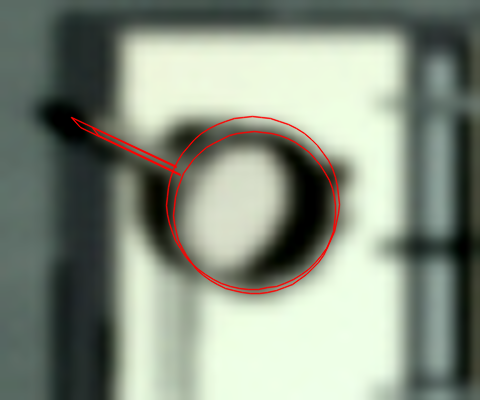

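>>> jog_arm(moves=[[1, 0.1, 0, 0, 0, 0, 0.035], [1, 0.2, 0, 0.02, 0, 0, 0.07], [1, 0.33, 0, 0.06, 0, 0, 0.1], [1, 0.45, -0.01, 0.12, 0, 0, 0.133], [1, 0.488, -0.01, 0.25, 0, 0, 0.133], [1, 0.488, -0.01, 0.4, 0, 0, 0.133], [1, 0.488, -0.01, 0.55, 0, 0, 0.133], [1, 0.488, -0.01, 0.66, 0, 0, 0.133], [1, 0.488, -0.01, 0.69, 0, 0, 0.133], [1, 0.488, -0.01, 0.69, 0, 0, 0.133]])

```text
time_s: 17.3
eef_pos: [493.2, -19.4, 180.9]
tcp_rot: [[-0.434, -0.901, -0.007], [-0.901, 0.434, 0.002], [0.001, 0.007, -1.0]]
force: [0.3, -0.9, 1.6]
gripper_width: 85.3
```

```bash
python3 -c "
from ov import *
from plan import *
snap('s13','scene');snap('t13','top')
ov2('n13','s13','t13',[('a',494,-20,32.5,-.45)],s=10)
rows([((494,-20,92),down(-.45))])
"
```

```text
t 17.4 p [495.3 -19.1 184.3] w 85.1 F [0.5 0.3 0.8] q [ 0.36  0.09 -0.42 -0.   -1.07 -0.8 ]
(494, -20, 92) [0.007, 0.002, 0.369, 0.001, 0.001, 0.001]
```

View pics/n13_a_scene.png

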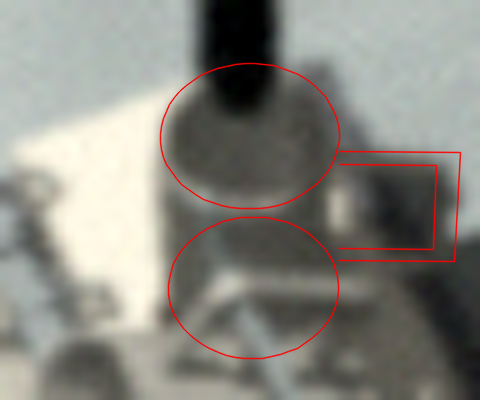

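>>> jog_arm(moves=[[1, 0.007, 0, 0.1, 0, 0, 0], [1, 0.007, 0, 0.2, 0, 0, 0], [1, 0.007, 0, 0.29, 0, 0, 0], [1, 0.007, 0.002, 0.365, 0, 0, 0], [1, 0.007, 0.002, 0.365, 0, 0, 0], [1, 0.007, 0.002, 0.365, 0, 0, 0]])

```text
time_s: 17.9
eef_pos: [495.2, -19.7, 94.4]
tcp_rot: [[-0.433, -0.901, 0.001], [-0.901, 0.433, 0.004], [-0.003, 0.001, -1.0]]
force: [0.1, 0.6, 0.7]
gripper_width: 85.3
```

>>> jog_arm(moves=[[0.7, 0, 0, 0, 0, 0, 0], [0.5, 0, 0, 0, 0, 0, 0], [0.5, 0, 0, 0, 0, 0, 0], [0.5, 0, 0, 0, 0, 0, 0], [0.5, 0, 0, 0, 0, 0, 0], [0.5, 0, 0, 0, 0, 0, 0]])

```text
time_s: 18.4
eef_pos: [496.6, -19.2, 96.8]
tcp_rot: [[-0.432, -0.902, 0.004], [-0.902, 0.432, 0.004], [-0.006, -0.002, -1.0]]
force: [-2.9, 2.1, 8.4]
gripper_width: 59.7
```

>>> jog_arm(moves=[[0.5, 0, 0, -0.05, 0, 0, 0], [0.5, 0, 0, -0.15, 0, 0, 0], [0.5, 0, 0, -0.27, 0, 0, 0], [0.5, 0, 0, -0.4, 0, 0, 0], [0.5, 0, 0, -0.5, 0, 0, 0], [0.5, 0, 0, -0.6, 0, 0, 0], [0.5, 0, 0, -0.68, 0, 0, 0], [0.5, 0, 0, -0.69, 0, 0, 0], [0.5, 0, 0, -0.69, 0, 0, 0]])

```text
time_s: 19.15
eef_pos: [496.5, -19.7, 271.3]
tcp_rot: [[-0.432, -0.902, 0.008], [-0.902, 0.432, 0.006], [-0.009, -0.005, -1.0]]
force: [0.4, -0.2, -3.7]
gripper_width: 59.5
```

```bash
python3 -c "
from chk import *
snap('s14','scene',5,(210,120,340,230))
rows([((480,60,266),down(-.03)),((634-64,179-48,266),down(-.03))])"
```

```text
t 19.2 p [495.7 -19.8 269.7] w 59.4 F [ 0.1  0.4 -2.6] q [ 0.35  0.02 -0.28 -0.   -1.26 -0.8 ]
(480, 60, 266) [-0.261, 0.195, 0.016, -0.001, 0.002, -0.133]
(570, 131, 266) [-0.672, -0.007, 0.02, -0.001, 0.002, -0.133]
```

View pics/s14.png

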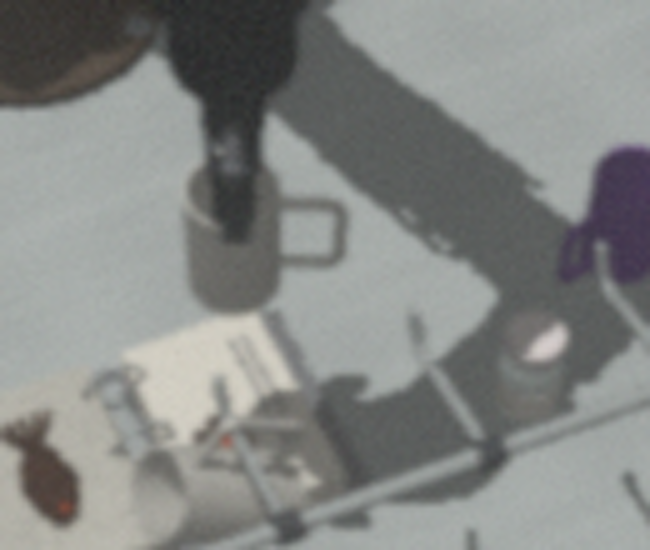

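>>> jog_arm(moves=[[0.5, -0.04, 0.02, 0, 0, 0, -0.02], [0.5, -0.11, 0.05, 0.01, 0, 0, -0.05], [0.5, -0.19, 0.08, 0.012, 0, 0, -0.08], [0.5, -0.28, 0.08, 0.012, 0, 0, -0.11], [0.5, -0.37, 0.07, 0.012, 0, 0, -0.133], [0.5, -0.46, 0.05, 0.012, 0, 0, -0.133], [0.5, -0.55, 0.03, 0.012, 0, 0, -0.133], [0.5, -0.63, 0.01, 0.012, 0, 0, -0.133], [0.5, -0.672, -0.007, 0.012, 0, 0, -0.133], [0.5, -0.672, -0.007, 0.012, 0, 0, -0.133], [0.5, -0.672, -0.007, 0.012, 0, 0, -0.133]])

```text
time_s: 20.12
eef_pos: [569.4, 130.8, 266.2]
tcp_rot: [[-0.029, -1.0, 0.002], [-1.0, 0.029, 0.004], [-0.004, -0.002, -1.0]]
force: [0.4, 0.2, -3.2]
gripper_width: 59.3
```

```bash
python3 -c "
from chk import *
chk('s15',(250,100,350,200),4,((634,131,268),down(-.03)))"
```

```text
t 20.1667 p [569.2 130.4 266.7] w 59.2 F [-0.3 -0.1 -2.4] q [ 0.56  0.18 -0.12 -0.   -1.27 -0.59]
(634, 131, 268) [-0.01, -0.259, -0.005, -0.001, 0.001, 0.0]
```

View pics/s15o.png

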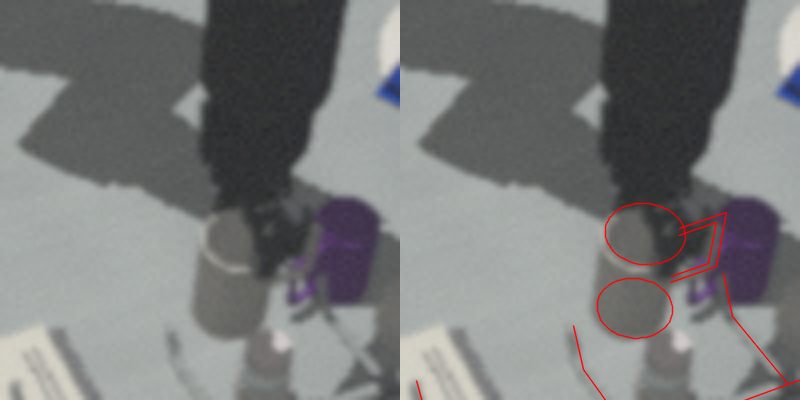

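>>> jog_arm(moves=[[0.5, -0.005, -0.05, -0.005, 0, 0, 0], [0.5, -0.01, -0.11, -0.005, 0, 0, 0], [0.5, -0.01, -0.18, -0.005, 0, 0, 0], [0.5, -0.01, -0.24, -0.005, 0, 0, 0], [0.5, -0.01, -0.259, -0.005, 0, 0, 0], [0.5, -0.01, -0.259, -0.005, 0, 0, 0]])

```text
time_s: 20.67
eef_pos: [634.1, 130.1, 267.4]
tcp_rot: [[-0.031, -1.0, 0.002], [-1.0, 0.031, 0.004], [-0.004, -0.002, -1.0]]
force: [-0.2, -0.0, -2.7]
gripper_width: 59.2
```

>>> jog_arm(moves=[[0.5, 0, 0, 0.03, 0, 0, 0], [0.5, 0, 0, 0.06, 0, 0, 0], [0.5, 0, 0, 0.09, 0, 0, 0], [0.5, 0, 0, 0.12, 0, 0, 0], [0.5, 0, 0, 0.13, 0, 0, 0], [0.5, 0, 0, 0.13, 0, 0, 0]])

```text
time_s: 21.17
eef_pos: [633.2, 130.3, 234.3]
tcp_rot: [[-0.03, -1.0, 0.0], [-1.0, 0.03, 0.004], [-0.004, -0.0, -1.0]]
force: [-4.0, 0.7, 0.8]
gripper_width: 59.1
```

>>> jog_arm(moves=[[0.5, 0, 0, 0.008, 0, 0, 0], [0.5, 0, 0, 0.014, 0, 0, 0], [0.5, 0, 0, 0.014, 0, 0, 0]])

```text
time_s: 21.42
eef_pos: [633.5, 130.2, 231.5]
tcp_rot: [[-0.03, -1.0, 0.002], [-1.0, 0.03, 0.004], [-0.004, -0.001, -1.0]]
force: [-2.9, -1.9, 4.5]
gripper_width: 58.9
```

>>> jog_arm(moves=[[0.74, 0, 0, 0, 0, 0, 0], [0.76, 0, 0, 0, 0, 0, 0], [0.78, 0, 0, 0, 0, 0, 0], [0.8, 0, 0, 0, 0, 0, 0], [0.85, 0, 0, 0, 0, 0, 0], [0.9, 0, 0, 0, 0, 0, 0], [0.9, 0, 0, 0, 0, 0, 0], [0.9, 0, 0, 0, 0, 0, 0], [0.9, 0, 0, 0, 0, 0, 0]])

```text
time_s: 22.17
eef_pos: [633.4, 130.2, 231.5]
tcp_rot: [[-0.03, -1.0, 0.002], [-1.0, 0.03, 0.004], [-0.004, -0.001, -1.0]]
force: [0.2, 0.2, -0.1]
gripper_width: 77.1
```

>>> jog_arm(moves=[[0.9, 0, 0, -0.08, 0, 0, 0], [0.9, 0, 0, -0.2, 0, 0, 0], [0.9, 0, 0, -0.35, 0, 0, 0], [0.9, 0, 0.05, -0.45, 0, 0, 0], [1, 0, 0.15, -0.5, 0, 0, 0], [1, 0.1, 0.25, -0.5, 0, 0, 0], [1, 0.2, 0.35, -0.5, 0, 0, 0], [1, 0.33, 0.42, -0.5, 0, 0, 0], [1, 0.46, 0.5, -0.5, 0, 0, 0], [1, 0.6, 0.55, -0.5, 0, 0, 0], [1, 0.74, 0.6, -0.5, 0, 0, 0], [1, 0.88, 0.63, -0.5, 0, 0, 0], [1, 0.98, 0.64, -0.5, 0, 0, 0], [1, 0.98, 0.64, -0.5, 0, 0, 0]])

```text
time_s: 23.33
eef_pos: [464.8, -113.6, 356.0]
tcp_rot: [[-0.033, -0.999, 0.003], [-0.999, 0.033, 0.003], [-0.003, -0.002, -1.0]]
force: [-0.8, 0.8, -0.7]
gripper_width: 85.0
```

```bash
python3 -c "
from plan import *
snap('s16','scene');snap('t16','top')
rows([])
for lab,z in (('ring_axis',34),('leaf1_tab',34),('leaf2_tab',31),('binder',0)):
    for c in ('scene','top'):
        for d in r.place_of(c,lab)[:3]:
            print(lab,c,round(d['p'],2),np.array(d['point']).round(1),atz(c,*d['point'],z).round(1))
"
```

```text
t 23.4333 p [ 465.7 -111.2  355.6] w 85.2 F [-0.1 -0.3 -0.1] q [ 0.17 -0.04 -0.15 -0.   -1.45 -0.21]
ring_axis scene 0.48 [177.8 336.3] [511.1 299.4  34. ]
leaf1_tab scene 0.96 [214.2 195.7] [ 440.4 -241.    34. ]
leaf2_tab scene 0.52 [231.9 204.6] [ 520.9 -236.9   31. ]
binder scene 0.82 [213.7 240.1] [485.2 -88.2   0. ]
binder top 0.43 [167.  275.5] [655.4 -96.7   0. ]
binder top 0.27 [166.9 235.2] [656.5  62.3   0. ]
```

View pics/s16.png

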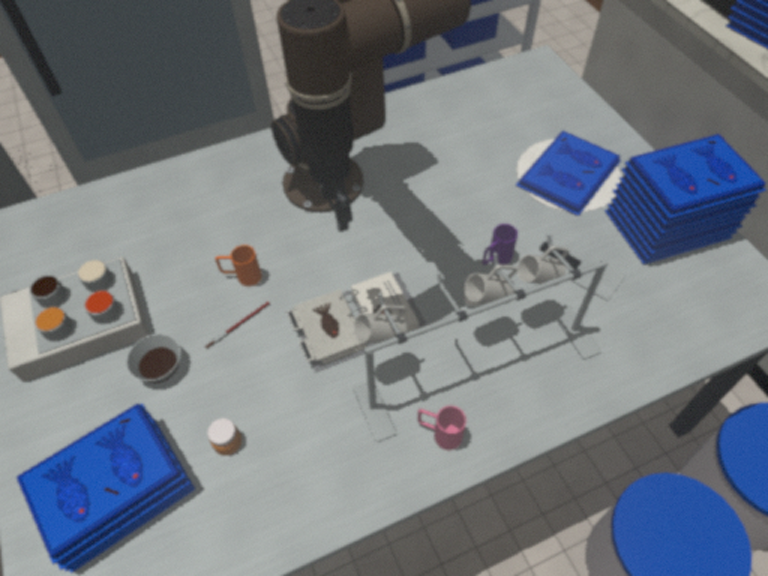

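View pics/t16.png

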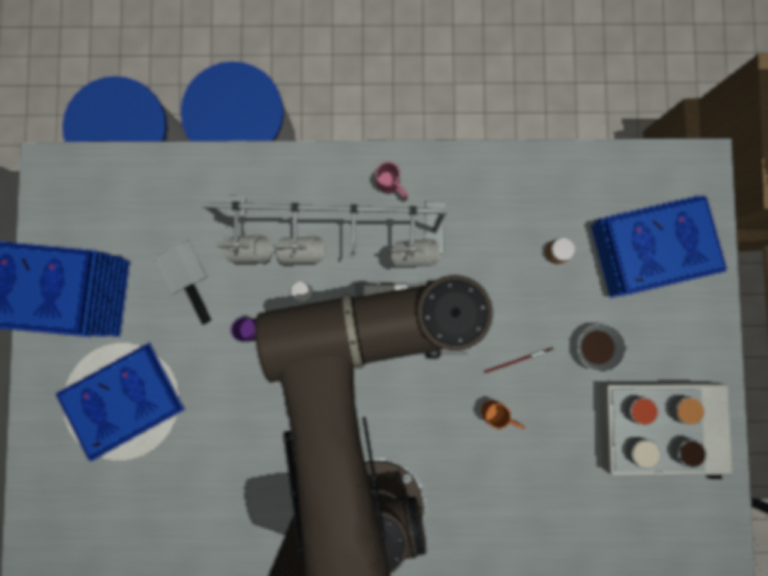

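```bash
cat >> ov.py <<'E'
def bpts(x,y,yaw,right=True):
    c,s=np.cos(yaw),np.sin(yaw); R=np.array([[c,-s],[s,c]])
    W=lambda P:[np.r_[R@np.array(p[:2])+[x,y],p[2]] for p in P]
    rect=lambda x0,x1,y0,y1,z:W([(x0,y0,z),(x1,y0,z),(x1,y1,z),(x0,y1,z),(x0,y0,z)])
    L=[(rect(-92.5,92.5,-147,147,4),(0,0,255)),(rect(-82.5,82.5,14,123,32.5),(0,200,0)),(rect(-82.5,82.5,-137,-14,35.5),(255,0,0)),
       (rect(-75,-15,-158,-137,35),(255,0,255)),(rect(15,75,-158,-137,32),(255,0,255))]
    for h in(-55,0,55): L.append((W([(h,22*np.cos(a),34+22*np.sin(a)) for a in np.linspace(0,np.pi,20)]),(0,255,255)))
    return L
E
python3 - <<'E'
from ov import *
T=cv2.imread('pics/raw_t0.png');S=cv2.imread('pics/raw_s16.png')
ls=bpts(479,-88,0.0)
overlay('b_t',T,'top',ls,(232,185,320,240),8.5,False)
overlay('b_s',S,'scene',ls,(185,175,285,250),7.5,False)
E
```

```text
(no output)
```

View pics/b_t.png

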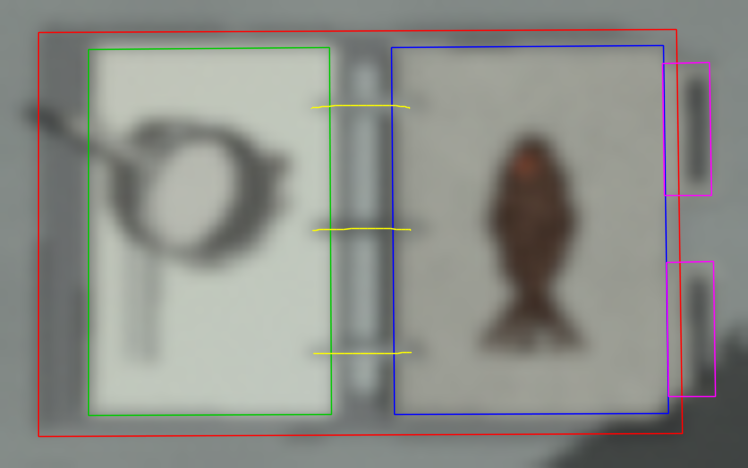

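View pics/b_s.png

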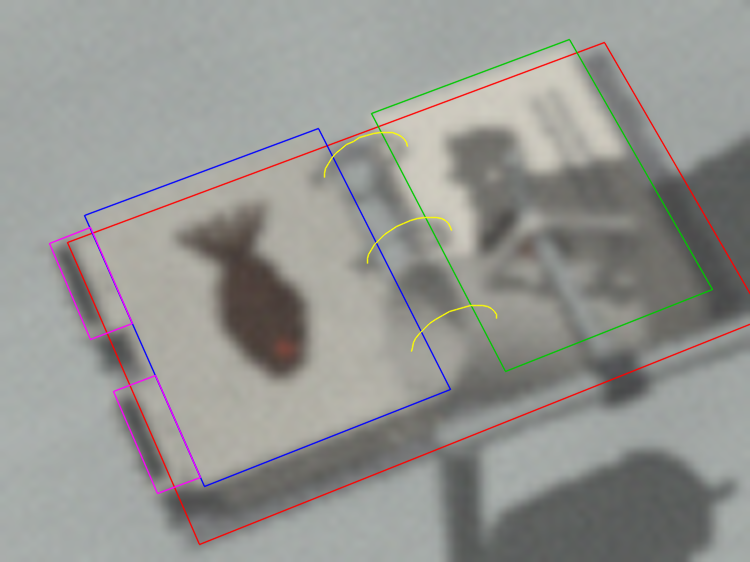

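```bash
cat >> plan.py <<'E'
def tilt(th): # tool z=(0,sin th,-cos th), tool y=(-1,0,0)
    return Ro.from_euler('x',th,degrees=True).as_matrix()@down(0)
E
python3 -c "
from plan import *
print(tilt(50))
rows([((434,-260,340),tilt(25)),((434,-320,300),tilt(50))])"
```

```text
[[ 0.         -1.          0.        ]
 [-0.64278761  0.          0.76604444]
 [-0.76604444  0.         -0.64278761]]
t 23.8333 p [ 466.2 -109.7  355.2] w 85.1 F [-0.3  0.8  0.3] q [ 0.18 -0.04 -0.15 -0.   -1.45 -0.21]
(434, -260, 340) [0.605, 0.111, 0.059, -0.002, -0.138, -0.009]
(434, -320, 300) [0.845, 0.104, 0.218, -0.004, -0.277, -0.008]
```

>>> jog_arm(moves=[[0, 0.1, 0.02, 0.01, 0, -0.01, 0], [0, 0.2, 0.05, 0.02, 0, -0.03, 0], [0, 0.3, 0.08, 0.04, 0, -0.06, -0.009], [0, 0.42, 0.1, 0.05, 0, -0.09, -0.009], [0, 0.54, 0.11, 0.06, 0, -0.12, -0.009], [0, 0.605, 0.11, 0.06, 0, -0.138, -0.009], [0, 0.605, 0.11, 0.06, 0, -0.138, -0.009], [0, 0.605, 0.11, 0.06, 0, -0.138, -0.009]])

```text
time_s: 24.5
eef_pos: [434.2, -262.0, 337.8]
tcp_rot: [[-0.003, -1.0, 0.006], [-0.905, 0.005, 0.425], [-0.425, -0.004, -0.905]]
force: [0.4, 0.6, 0.9]
gripper_width: -0.2
```

```bash
python3 -c "
from plan import *
rows([((434,-320,280),tilt(50)),((434,-330,150),tilt(50))])"
```

```text
t 24.5 p [ 434.2 -262.   337.8] w -0.2 F [0.4 0.6 0.9] q [-0.48  0.2   0.15 -0.39 -1.72  0.46]
(434, -320, 280) [0.308, 0.001, 0.111, -0.002, -0.138, -0.001]
(434, -330, 150) [0.565, 0.003, 0.564, -0.002, -0.138, -0.001]
```

Joints are well within range. Tilting on to 50° and coming down behind the tab.

>>> jog_arm(moves=[[0, 0.08, 0, 0.02, 0, -0.035, 0], [0, 0.16, 0, 0.05, 0, -0.07, 0], [0, 0.24, 0, 0.08, 0, -0.105, 0], [0, 0.31, 0, 0.11, 0, -0.138, 0], [0, 0.38, 0, 0.23, 0, -0.138, 0], [0, 0.44, 0, 0.34, 0, -0.138, 0], [0, 0.5, 0, 0.45, 0, -0.138, 0], [0, 0.565, 0.003, 0.564, 0, -0.138, 0], [0, 0.565, 0.003, 0.564, 0, -0.138, 0], [0, 0.565, 0.003, 0.564, 0, -0.138, 0]])

```text
time_s: 25.33
eef_pos: [434.0, -328.3, 149.8]
tcp_rot: [[-0.001, -1.0, 0.003], [-0.642, 0.003, 0.767], [-0.767, -0.001, -0.642]]
force: [-0.7, -0.3, 1.9]
gripper_width: -0.0
```

```bash
python3 -c "
from plan import *
from ov import *
snap('s17','scene',5,(140,160,290,270));snap('t17','top')
rows([((434,-320,28),tilt(50)),((434,-257,28),tilt(50))])"
```

```text
t 25.4333 p [ 434.9 -329.9  152.5] w 0.5 F [-0.1 -0.9  1.2] q [-0.76  0.64  0.25 -0.61 -1.81  0.81]
(434, -320, 28) [0.355, 0.007, 0.351, -0.002, -0.001, 0.001]
(434, -257, 28) [0.192, 0.008, 0.544, -0.002, -0.001, 0.001]
```

View pics/s17.png

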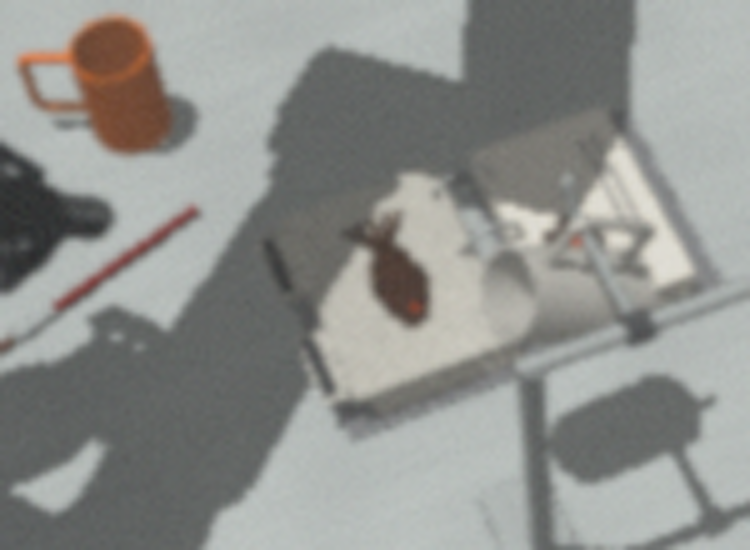

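View pics/t17.png

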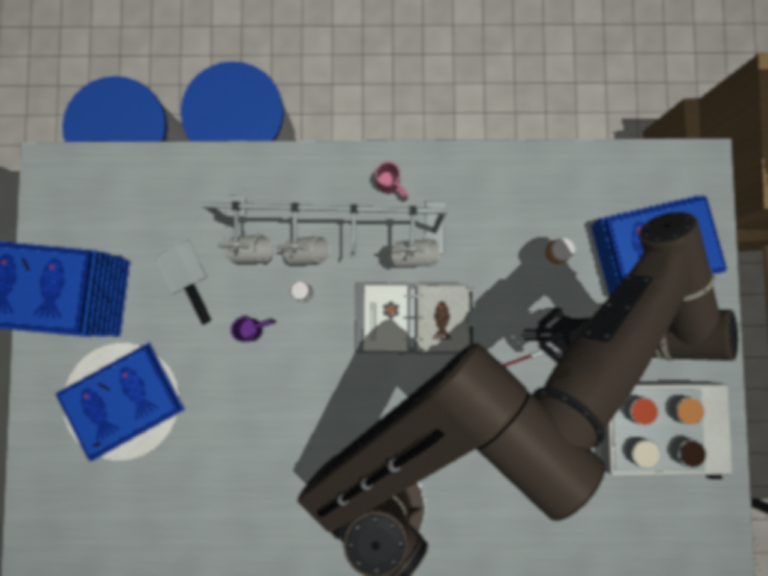

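>>> jog_arm(moves=[[0, 0.08, 0.004, 0.1, 0, 0, 0], [0, 0.15, 0.007, 0.2, 0, 0, 0], [0, 0.22, 0.007, 0.3, 0, 0, 0], [0, 0.27, 0.007, 0.37, 0, 0, 0], [0, 0.303, 0.007, 0.412, 0, 0, 0], [0, 0.303, 0.007, 0.412, 0, 0, 0], [0, 0.303, 0.007, 0.412, 0, 0, 0]])

```text
time_s: 26.02
eef_pos: [434.8, -300.8, 29.7]
tcp_rot: [[0.004, -1.0, 0.007], [-0.647, 0.003, 0.763], [-0.763, -0.007, -0.647]]
force: [-0.1, 0.8, 1.5]
gripper_width: -0.1
```

```bash
python3 -c "
from plan import *
from ov import *
snap('s18','scene',8,(160,180,250,250))
rows([((434,-257,28),tilt(50)),((434,-254,42),tilt(50))])
p=np.array(r.sense()['eef_pos']);R=np.array(r.sense()['tcp_rot'])
U=p+19*R[:,2]-11*R[:,0]; L=p+19*R[:,2]+11*R[:,0]; print(U,L)
ls=bpts(481,-87,0)+[([U-[15,0,0],U+[15,0,0],L+[15,0,0],L-[15,0,0],U-[15,0,0]],(255,255,0))]
overlay('s18o',cv2.imread('pics/raw_s18.png'),'scene',ls,(160,180,250,250),8,False)"
```

```text
t 26.0667 p [ 435.  -301.3   30.1] w 0.4 F [ 0.1 -0.   0.3] q [-0.73  0.74  0.13 -0.61 -1.61  0.92]
(434, -257, 28) [-0.108, 0.005, 0.14, -0.002, -0.002, 0.001]
(434, -254, 42) [-0.159, 0.004, 0.113, -0.002, -0.002, 0.001]
[ 435.0822969  -279.6752274    26.18701893] [ 435.18030535 -293.91568789    9.41800944]
```

View pics/s18o.png

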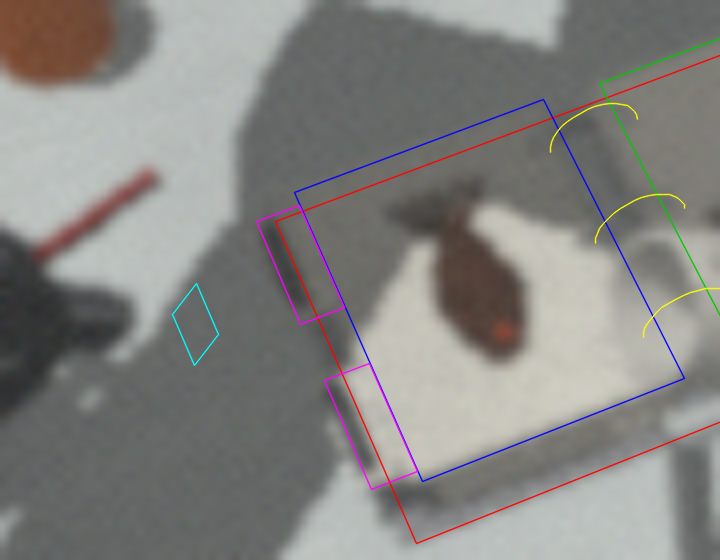

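```bash
python3 -c "
from plan import *
from ov import *
I=cv2.imread('pics/raw_s18.png')
p=np.array(r.sense()['eef_pos']);R=np.array(r.sense()['tcp_rot'])
ls=[]
for d in (-60,-40,-20,0,19):
    c=p+d*R[:,2]; ls.append(([c-11*R[:,0],c+11*R[:,0]],(255,255,0)));ls.append(([c-11*R[:,1],c+11*R[:,1]],(0,255,255)))
J=np.clip(I.astype(float)*1.8,0,255).astype(np.uint8)
overlay('s18p',J,'scene',ls,(140,190,215,245),10,False)"
```

```text
(no output)
```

View pics/s18p.png

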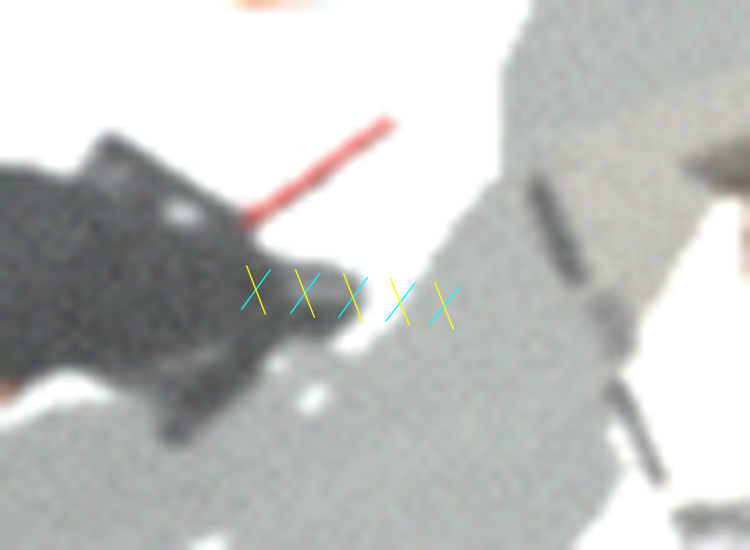

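```bash
python3 -c "
from h import *
for dz in (17,0,-19):
    for dx in (30,44):
        a=proj('scene',(566+dx,-130.7,266+dz)); print(dz,dx,(a[1]-200+.5)*8,(a[0]-150+.5)*8)
for n in (17,18):
  pass
"
```

```text
17 30 299.2476188763924 376.6302691307235
17 44 313.90051820805525 404.9350756873487
0 30 301.7152552323471 402.31337881706577
0 44 316.21927742757316 430.45419869020884
-19 30 304.4092260177547 430.35217270436965
-19 44 318.75036503821707 458.3101034876372
```

```bash
python3 -c "
from plan import *
from ov import *
I=cv2.imread('pics/raw_s16.png')
J=np.clip(I.astype(float)*1.8,0,255).astype(np.uint8)
def f(p,nm,J,crop):
    ls=[]
    for d in (-60,-40,-20,0,19):
        z=p[2]-d
        ls.append(([(p[0]-50,p[1],z),(p[0]+50,p[1],z)],(0,255,255) if d else (0,0,255))); ls.append(([(p[0],p[1]-11,z),(p[0],p[1]+11,z)],(255,255,0)))
    overlay(nm,J,'scene',ls,crop,9,False)
f((465.7,-111.2,355.6),'s16p',J,(190,100,270,165))
"
```

```text
(no output)
```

View pics/s16p.png

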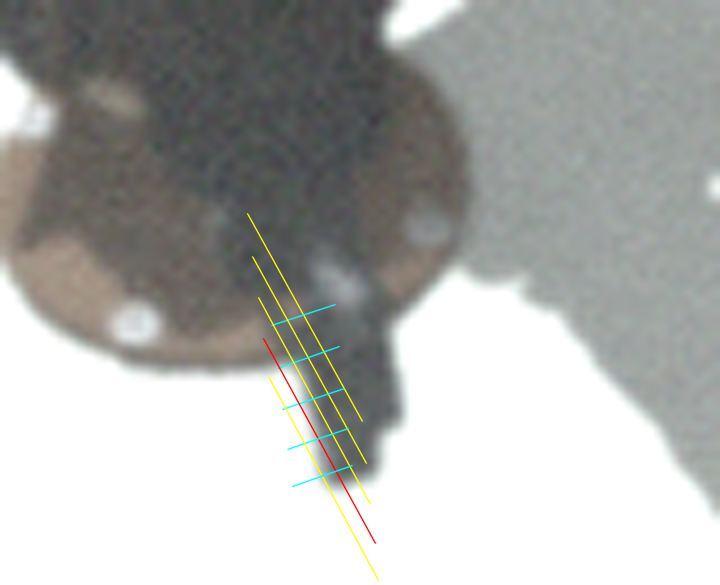

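```bash
python3 -c "
from plan import *
rows([((434,-270,20),tilt(50)),((434,-265,8),tilt(50))])"
```

```text
t 26.0667 p [ 435.  -301.3   30.1] w 0.4 F [ 0.1 -0.   0.3] q [-0.73  0.74  0.13 -0.61 -1.61  0.92]
(434, -270, 20) [-0.05, 0.005, 0.121, -0.002, -0.002, 0.001]
(434, -265, 8) [-0.027, 0.005, 0.168, -0.002, -0.002, 0.001]
```

>>> jog_arm(moves=[[0, -0.02, 0.003, 0.05, 0, 0, 0], [0, -0.04, 0.005, 0.1, 0, 0, 0], [0, -0.05, 0.005, 0.121, 0, 0, 0], [0, -0.05, 0.005, 0.121, 0, 0, 0]])

```text
time_s: 26.4
eef_pos: [434.3, -269.3, 21.2]
tcp_rot: [[0.006, -1.0, 0.008], [-0.648, 0.002, 0.762], [-0.762, -0.01, -0.648]]
force: [0.7, -0.5, 0.7]
gripper_width: -0.4
```

>>> jog_arm(moves=[[0, 0.006, 0, 0.005, 0, 0, 0], [0, 0.012, 0, 0.01, 0, 0, 0], [0, 0.012, 0, 0.01, 0, 0, 0]])

```text
time_s: 26.65
eef_pos: [434.5, -269.8, 17.3]
tcp_rot: [[0.006, -1.0, 0.008], [-0.648, 0.002, 0.762], [-0.762, -0.01, -0.648]]
force: [0.8, -0.1, 0.3]
gripper_width: 0.1
```

```bash
cat >> ov.py <<'E'
def tipov(nm,crop,s,d=-16,fact=1.5,shot=True):
    from h import r
    if shot: snap(nm,'scene')
    I=cv2.imread(f'pics/raw_{nm}.png')
    p=np.array(r.sense()['eef_pos']);R=np.array(r.sense()['tcp_rot'])
    C=p+d*R[:,2]; U=C-11*R[:,0]; L=C+11*R[:,0]; x=R[:,1]*14.5
    print('U',U.round(1),'L',L.round(1),'F',np.array(r.sense()['force']).round(1))
    ls=bpts(481,-87,0)+[([U-x,U+x,L+x,L-x,U-x],(255,255,0))]
    J=np.clip(I.astype(float)*fact,0,255).astype(np.uint8)
    overlay(nm+'o',J,'scene',ls,crop,s,False)
E
python3 -c "
from ov import *
tipov('s19',(150,180,240,250),8)"
```

```text
U [ 434.2 -274.8   36. ] L [ 434.3 -289.    19.2] F [-0.3  0.5 -0.8]
```

View pics/s19o.png

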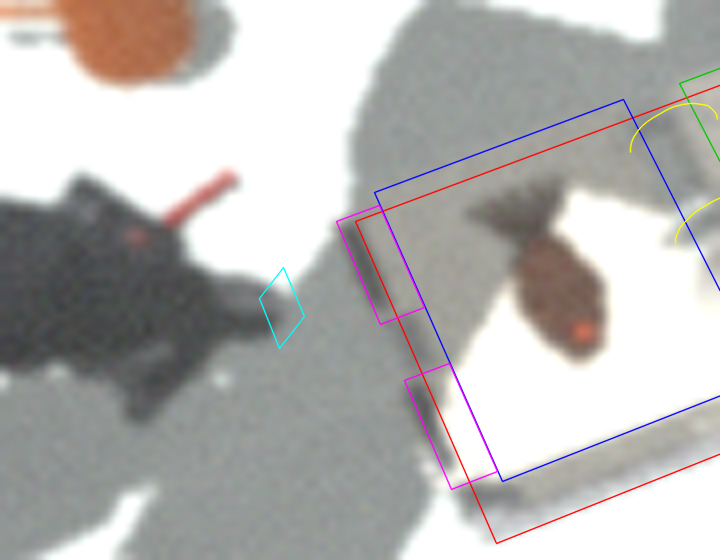

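>>> jog_arm(moves=[[0, 0.01, 0, 0.008, 0, 0, 0], [0, 0.02, 0, 0.016, 0, 0, 0], [0, 0.02, 0, 0.016, 0, 0, 0]])

```text
time_s: 26.95
eef_pos: [434.1, -269.9, 10.0]
tcp_rot: [[0.005, -1.0, 0.008], [-0.647, 0.003, 0.762], [-0.762, -0.009, -0.647]]
force: [-0.2, 0.7, -0.1]
gripper_width: -0.2
```

>>> jog_arm(moves=[[0, 0.01, 0, 0.008, 0, 0, 0], [0, 0.02, 0, 0.016, 0, 0, 0], [0, 0.02, 0, 0.016, 0, 0, 0]])

```text
time_s: 27.2
eef_pos: [433.8, -269.7, 2.7]
tcp_rot: [[0.004, -1.0, 0.007], [-0.647, 0.003, 0.763], [-0.763, -0.008, -0.646]]
force: [-0.3, 0.6, -0.4]
gripper_width: -0.4
```

```bash
python3 -c "
from ov import *
from plan import *
tipov('s20',(150,180,240,250),8)
rows([((434,-250,5),tilt(50)),((434,-230,5),tilt(50))])"
```

```text
U [ 433.7 -274.9   21.8] L [ 433.8 -289.2    5. ] F [-1.  -0.9  0. ]
t 27.25 p [ 433.9 -269.9    3.1] w -0.2 F [-1.  -0.9  0. ] q [-0.7   0.75  0.06 -0.63 -1.53  0.95]
(434, -250, 5) [-0.057, -0.0, 0.056, -0.002, -0.002, 0.001]
(434, -230, 5) [-0.109, 0.0, 0.117, -0.002, -0.002, 0.001]
```

View pics/s20o.png

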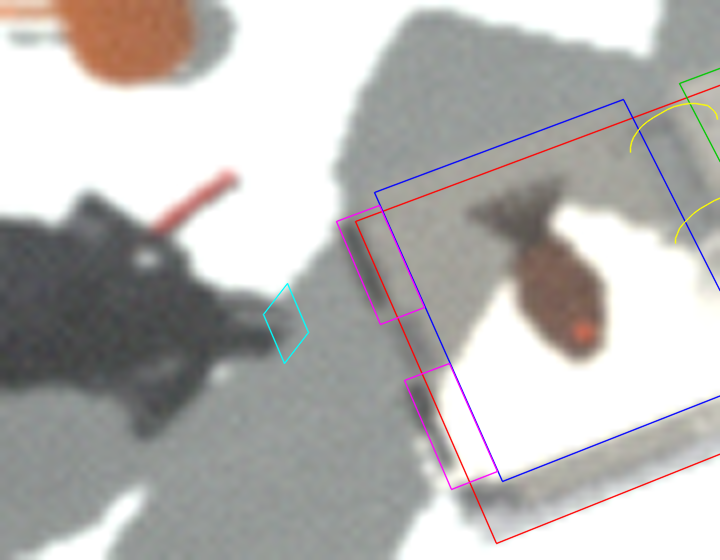

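>>> jog_arm(moves=[[0, -0.02, 0, 0.022, 0, 0, 0], [0, -0.04, 0, 0.045, 0, 0, 0], [0, -0.06, 0, 0.068, 0, 0, 0], [0, -0.08, 0, 0.09, 0, 0, 0], [0, -0.1, 0, 0.112, 0, 0, 0], [0, -0.104, 0, 0.119, 0, 0, 0], [0, -0.104, 0, 0.119, 0, 0, 0]])

```text
time_s: 27.83
eef_pos: [434.1, -229.7, 3.9]
tcp_rot: [[0.005, -1.0, 0.007], [-0.647, 0.002, 0.762], [-0.762, -0.008, -0.647]]
force: [-0.8, -0.2, 0.3]
gripper_width: -0.0
```

```bash
python3 -c "
from ov import *
from plan import *
tipov('s21',(160,190,240,250),9)
rows([])"
```

```text
U [ 433.9 -235.1   22.6] L [ 434.  -249.4    5.8] F [ 0.7  0.2 -0.8]
t 27.8833 p [ 434.1 -230.     3.9] w 0.3 F [ 0.7  0.2 -0.8] q [-0.66  0.72 -0.01 -0.65 -1.49  0.94]
```

View pics/s21o.png

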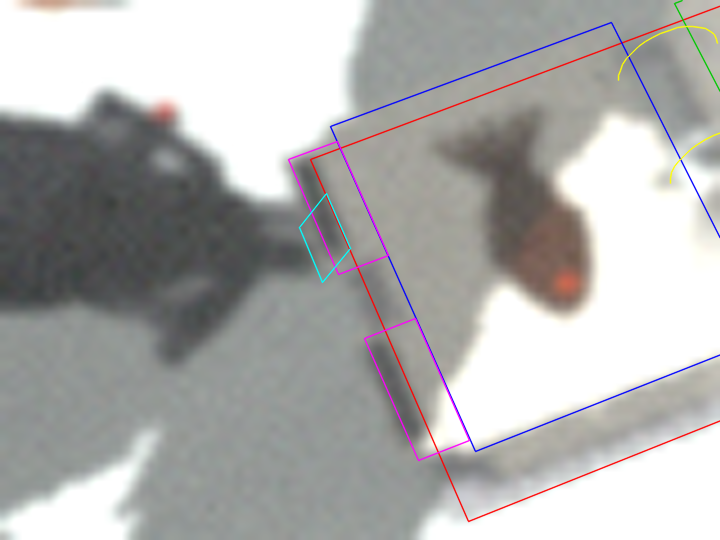

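>>> jog_arm(moves=[[0, -0.008, 0, 0.009, 0, 0, 0], [0, -0.028, 0, -0.006, 0, 0, 0], [0, -0.049, 0, -0.022, 0, 0, 0], [0, -0.07, 0, -0.037, 0, 0, 0], [0, -0.092, 0, -0.051, 0, 0, 0], [0, -0.115, 0, -0.063, 0, 0, 0], [0, -0.138, 0, -0.074, 0, 0, 0], [0, -0.162, 0, -0.085, 0, 0, 0], [0, -0.185, 0, -0.095, 0, 0, 0], [0, -0.185, 0, -0.095, 0, 0, 0]])

```text
time_s: 28.72
eef_pos: [434.1, -218.2, 55.9]
tcp_rot: [[0.006, -1.0, 0.008], [-0.648, 0.002, 0.762], [-0.762, -0.01, -0.648]]
force: [0.8, -0.4, 0.3]
gripper_width: 0.5
```

```bash
python3 -c "
from ov import *
from plan import *
tipov('s22',(160,175,240,240),9,fact=1.2)
rows([])"
```

```text
U [ 433.8 -223.3   74. ] L [ 433.9 -237.5   57.3] F [ 0.2 -0.2 -0.6]
t 28.7667 p [ 433.9 -218.2   55.3] w -0.2 F [ 0.2 -0.2 -0.6] q [-0.65  0.64 -0.02 -0.66 -1.54  0.89]
```

View pics/s22o.png

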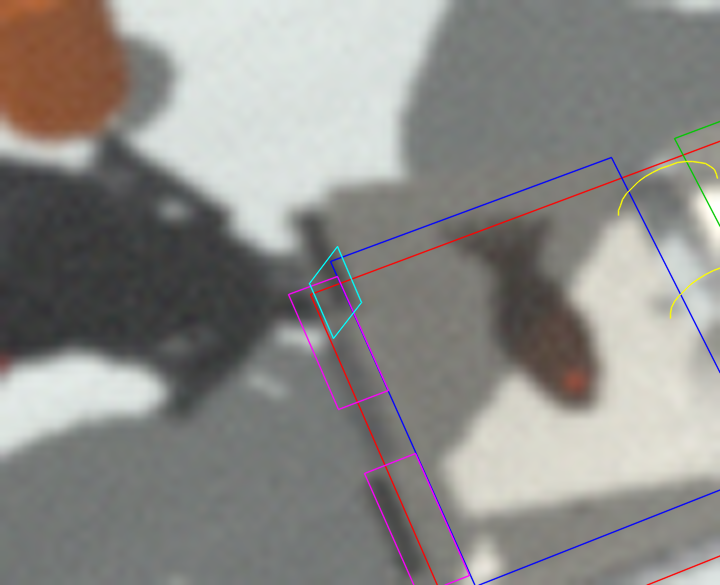

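>>> jog_arm(moves=[[0, -0.05, 0, -0.015, 0, 0, 0], [0, -0.1, 0, -0.027, 0, 0, 0], [0, -0.15, 0, -0.033, 0, 0, 0], [0, -0.202, 0, -0.037, 0, 0, 0], [0, -0.254, 0, -0.034, 0, 0, 0], [0, -0.305, 0, -0.029, 0, 0, 0], [0, -0.355, 0, -0.017, 0, 0, 0], [0, -0.405, 0, -0.003, 0, 0, 0], [0, -0.453, 0, 0.017, 0, 0, 0], [0, -0.499, 0, 0.04, 0, 0, 0], [0, -0.499, 0, 0.04, 0, 0, 0]])

```text
time_s: 29.68
eef_pos: [433.4, -127.5, 145.3]
tcp_rot: [[0.008, -1.0, 0.007], [-0.647, 0.001, 0.762], [-0.762, -0.011, -0.647]]
force: [0.6, 0.3, -0.6]
gripper_width: -0.2
```

```bash
python3 -c "
from ov import *
from plan import *
tipov('s23',(160,140,260,220),8,fact=1.2)
rows([])"
```

```text
U [ 433.1 -133.6  163.4] L [ 433.2 -147.8  146.6] F [ 0.2 -0.5 -0.1]
t 29.7333 p [ 433.3 -128.5  144.7] w -0.0 F [ 0.2 -0.5 -0.1] q [-0.54  0.44 -0.1  -0.72 -1.57  0.75]
```

View pics/s23o.png

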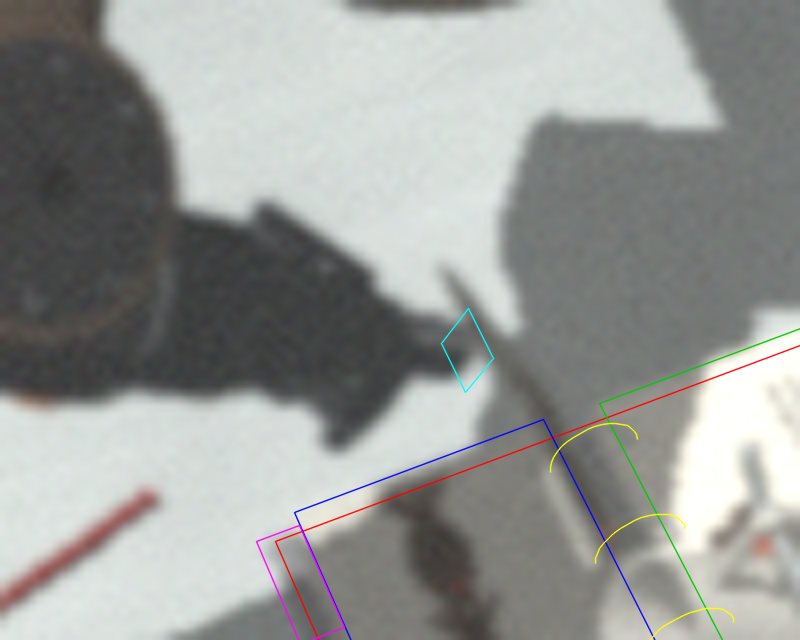

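>>> jog_arm(moves=[[0, -0.043, 0, 0.029, 0, 0, 0], [0, -0.085, 0, 0.059, 0, 0, 0], [0, -0.122, 0, 0.095, 0, 0, 0], [0, -0.158, 0, 0.131, 0, 0, 0], [0, -0.19, 0, 0.172, 0, 0, 0], [0, -0.218, 0, 0.215, 0, 0, 0], [0, -0.24, 0, 0.26, 0, 0, 0], [0, -0.24, 0, 0.26, 0, 0, 0]])

```text
time_s: 30.4
eef_pos: [432.7, -37.5, 148.0]
tcp_rot: [[0.008, -1.0, 0.006], [-0.647, -0.001, 0.763], [-0.763, -0.009, -0.647]]
force: [-0.7, -0.1, 0.1]
gripper_width: 0.1
```

```bash
python3 -c "
from ov import *
from plan import *
tipov('s24',(160,140,280,230),6.5,fact=1.2)
rows([])"
```

```text
U [432.7 -43.7 166.8] L [432.8 -58.  150.1] F [-0.4 -0.6 -0.2]
t 30.45 p [432.8 -38.6 148.1] w -0.1 F [-0.4 -0.6 -0.2] q [-0.41  0.36 -0.21 -0.78 -1.48  0.69]
```

View pics/s24o.png

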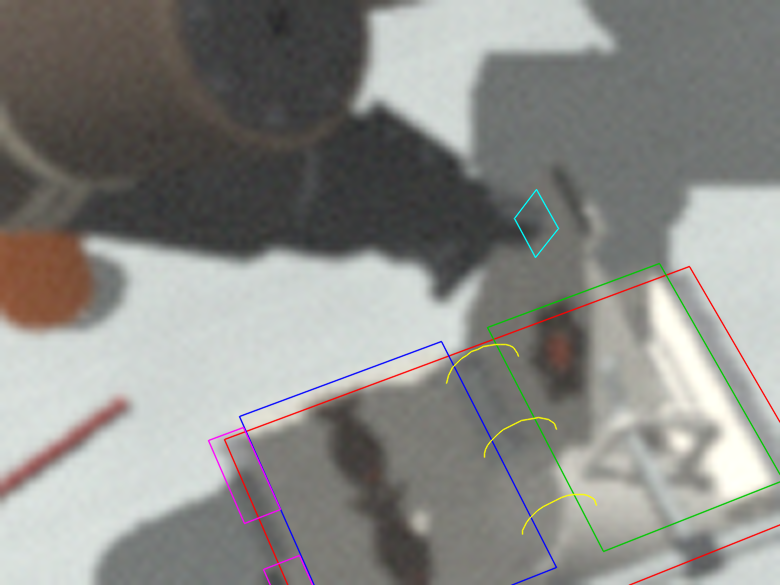

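>>> jog_arm(moves=[[0, 0, 0, -0.12, 0, 0, 0], [0, 0, 0, -0.27, 0, 0, 0], [0, 0, 0, -0.42, 0, 0, 0], [0, 0, 0, -0.57, 0, 0, 0], [0, 0.05, -0.05, -0.7, 0, 0, 0], [0, 0.1, -0.12, -0.8, 0, 0, 0], [0, 0.15, -0.2, -0.9, 0, 0, 0], [0, 0.2, -0.3, -0.95, 0, 0, 0], [0, 0.25, -0.34, -0.95, 0, 0, 0], [0, 0.25, -0.34, -0.95, 0, 0, 0]])

```text
time_s: 31.28
eef_pos: [518.4, -261.5, 251.7]
tcp_rot: [[0.005, -1.0, 0.005], [-0.646, 0.0, 0.764], [-0.764, -0.007, -0.646]]
force: [-1.1, 0.7, -1.6]
gripper_width: 0.0
```

```bash
python3 -c "
from ov import *
from plan import *
tipov('s25',(160,140,300,240),5.5,fact=1.2)
snap('t25','top')
rows([((520,-290,60),tilt(50)),((520,-272,3),tilt(50))])"
```

```text
U [ 517.2 -265.8  271.3] L [ 517.4 -280.   254.5] F [-1.1 -0.   0.2]
t 31.3833 p [ 516.9 -260.2  253.5] w -0.4 F [-0.4  0.3  0. ] q [-0.63  0.55  0.36 -0.71 -1.9   0.58]
(520, -290, 60) [0.668, -0.007, 0.409, -0.001, -0.001, 0.002]
(520, -272, 3) [0.795, -0.005, 0.612, -0.001, -0.001, 0.002]
```

View pics/s25o.png

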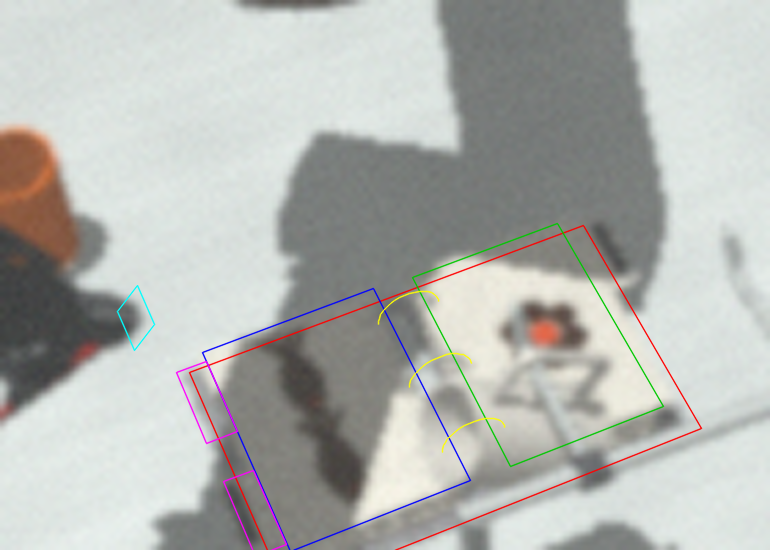

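View pics/t25.png

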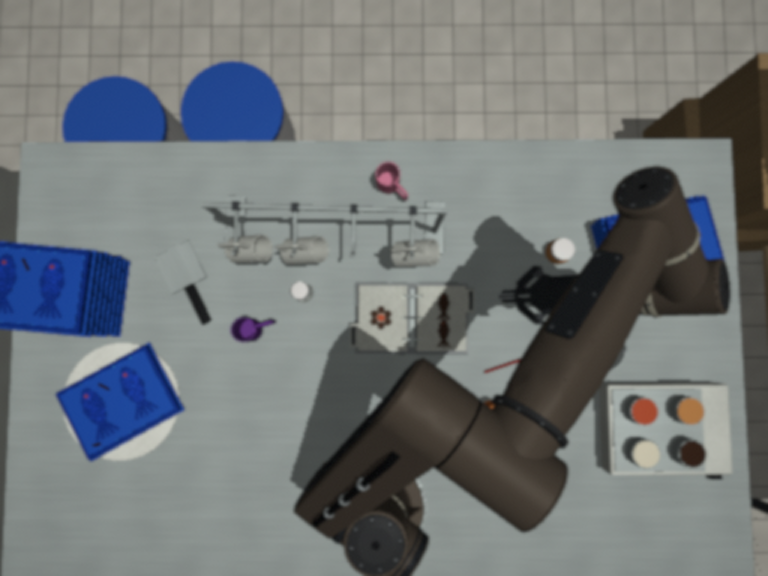

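>>> jog_arm(moves=[[0, 0.15, -0.007, 0.08, 0, 0, 0], [0, 0.29, -0.007, 0.17, 0, 0, 0], [0, 0.42, -0.007, 0.25, 0, 0, 0], [0, 0.54, -0.007, 0.33, 0, 0, 0], [0, 0.668, -0.007, 0.409, 0, 0, 0], [0, 0.71, -0.007, 0.47, 0, 0, 0], [0, 0.75, -0.006, 0.54, 0, 0, 0], [0, 0.78, -0.005, 0.59, 0, 0, 0], [0, 0.797, -0.005, 0.612, 0, 0, 0], [0, 0.797, -0.005, 0.612, 0, 0, 0], [0, 0.797, -0.005, 0.612, 0, 0, 0]])

```text
time_s: 32.3
eef_pos: [520.2, -272.5, 3.5]
tcp_rot: [[0.007, -1.0, 0.004], [-0.647, -0.001, 0.763], [-0.763, -0.008, -0.647]]
force: [1.1, -0.0, 0.4]
gripper_width: -0.1
```

```bash
python3 -c "
from ov import *
from plan import *
tipov('s26',(150,190,250,260),8,fact=1.4)
rows([((520,-229,1.5),tilt(50)),((434,-230,5),tilt(50))])"
```

```text
U [ 520.3 -277.9   22.7] L [ 520.5 -292.2    6. ] F [ 0.1 -0.7  0.2]
t 32.35 p [ 520.5 -272.9    4. ] w 0.0 F [ 0.1 -0.7  0.2] q [-0.64  0.81  0.22 -0.66 -1.58  0.85]
(520, -229, 1.5) [-0.106, 0.002, 0.14, -0.002, -0.002, 0.002]
(434, -230, 5) [-0.117, 0.346, 0.126, -0.002, -0.002, 0.002]
```

View pics/s26o.png

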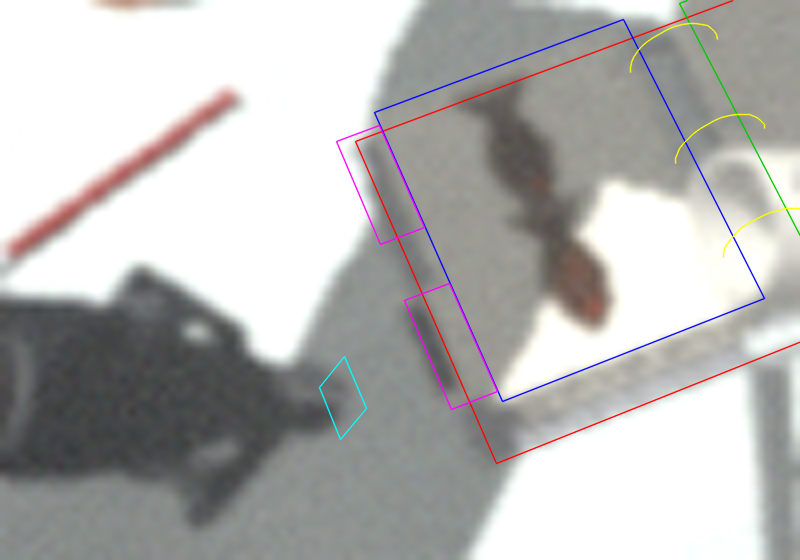

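>>> jog_arm(moves=[[0, -0.02, 0, 0.028, 0, 0, 0], [0, -0.04, 0, 0.055, 0, 0, 0], [0, -0.06, 0, 0.082, 0, 0, 0], [0, -0.08, 0, 0.11, 0, 0, 0], [0, -0.1, 0.002, 0.133, 0, 0, 0], [0, -0.107, 0.002, 0.141, 0, 0, 0], [0, -0.107, 0.002, 0.141, 0, 0, 0]])

```text
time_s: 32.93
eef_pos: [520.0, -227.9, 1.8]
tcp_rot: [[0.008, -1.0, 0.004], [-0.647, -0.002, 0.762], [-0.762, -0.009, -0.647]]
force: [0.5, -0.2, -0.0]
gripper_width: 0.2
```

```bash
python3 -c "
from ov import *
from plan import *
tipov('s27',(170,190,250,250),9,fact=1.4)
rows([])"
```

```text
U [ 519.8 -233.3   20.5] L [ 520.  -247.5    3.7] F [-0.8 -0.3 -0.5]
t 32.9833 p [ 520.  -228.2    1.7] w -0.0 F [-0.8 -0.3 -0.5] q [-0.59  0.78  0.14 -0.69 -1.53  0.85]
```

View pics/s27o.png

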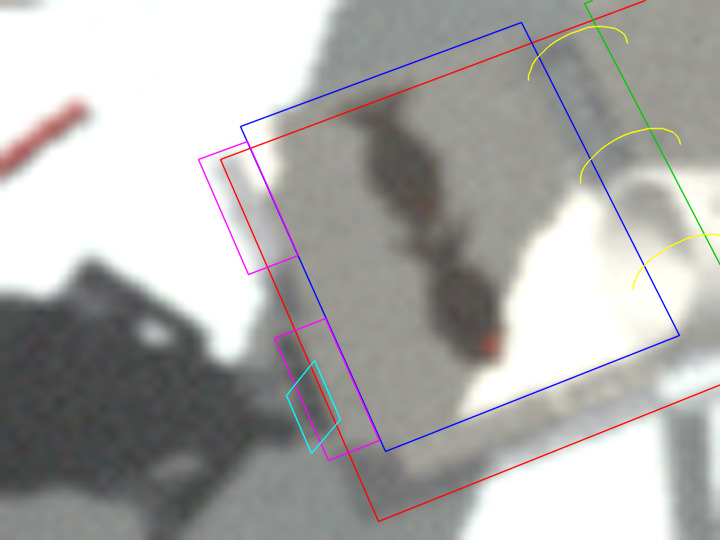

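>>> jog_arm(moves=[[0, -0.008, 0, 0.009, 0, 0, 0], [0, -0.028, 0, -0.006, 0, 0, 0], [0, -0.049, 0, -0.022, 0, 0, 0], [0, -0.07, 0, -0.037, 0, 0, 0], [0, -0.092, 0, -0.051, 0, 0, 0], [0, -0.115, 0, -0.063, 0, 0, 0], [0, -0.138, 0, -0.074, 0, 0, 0], [0, -0.162, 0, -0.085, 0, 0, 0], [0, -0.185, 0, -0.095, 0, 0, 0], [0, -0.185, 0, -0.095, 0, 0, 0]])

```text
time_s: 33.82
eef_pos: [520.0, -216.3, 54.0]
tcp_rot: [[0.01, -1.0, 0.005], [-0.648, -0.002, 0.762], [-0.762, -0.011, -0.648]]
force: [0.4, -0.8, -0.8]
gripper_width: 0.1
```

```bash
python3 -c "
from ov import *
from plan import *
tipov('s28',(170,170,250,235),9,fact=1.3)
rows([])"
```

```text
U [ 519.6 -221.4   72. ] L [ 519.8 -235.7   55.3] F [ 0.4 -0.1 -0.1]
t 33.8667 p [ 519.8 -216.4   53.3] w 0.0 F [ 0.4 -0.1 -0.1] q [-0.58  0.7   0.14 -0.7  -1.57  0.79]
```

View pics/s28o.png

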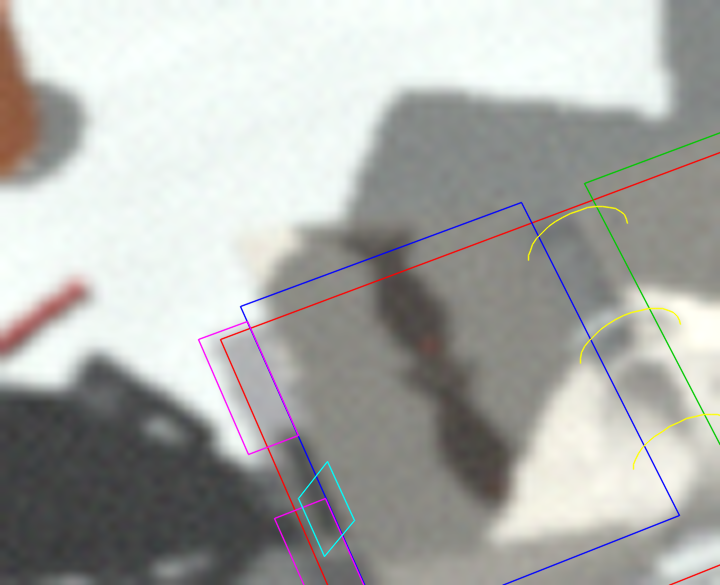

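Leaf 2 is lifting. Continuing the arc.

>>> jog_arm(moves=[[0, -0.05, 0, -0.015, 0, 0, 0], [0, -0.1, 0, -0.027, 0, 0, 0], [0, -0.15, 0, -0.033, 0, 0, 0], [0, -0.202, 0, -0.037, 0, 0, 0], [0, -0.254, 0, -0.034, 0, 0, 0], [0, -0.305, 0, -0.029, 0, 0, 0], [0, -0.355, 0, -0.017, 0, 0, 0], [0, -0.405, 0, -0.003, 0, 0, 0], [0, -0.453, 0, 0.017, 0, 0, 0], [0, -0.499, 0, 0.04, 0, 0, 0], [0, -0.499, 0, 0.04, 0, 0, 0]])

```text
time_s: 34.78
eef_pos: [518.9, -125.5, 143.4]
tcp_rot: [[0.011, -1.0, 0.005], [-0.648, -0.004, 0.762], [-0.762, -0.012, -0.648]]
force: [1.2, -0.7, 0.5]
gripper_width: 0.2
```

```bash
python3 -c "
from ov import *
from plan import *
tipov('s29',(170,140,280,230),7,fact=1.2)
rows([])"
```

```text
U [ 518.5 -131.5  161.5] L [ 518.8 -145.8  144.7] F [ 0.3 -0.5  0.1]
t 34.8333 p [ 518.7 -126.5  142.7] w 0.3 F [ 0.3 -0.5  0.1] q [-0.47  0.52  0.05 -0.75 -1.59  0.66]
```

View pics/s29o.png

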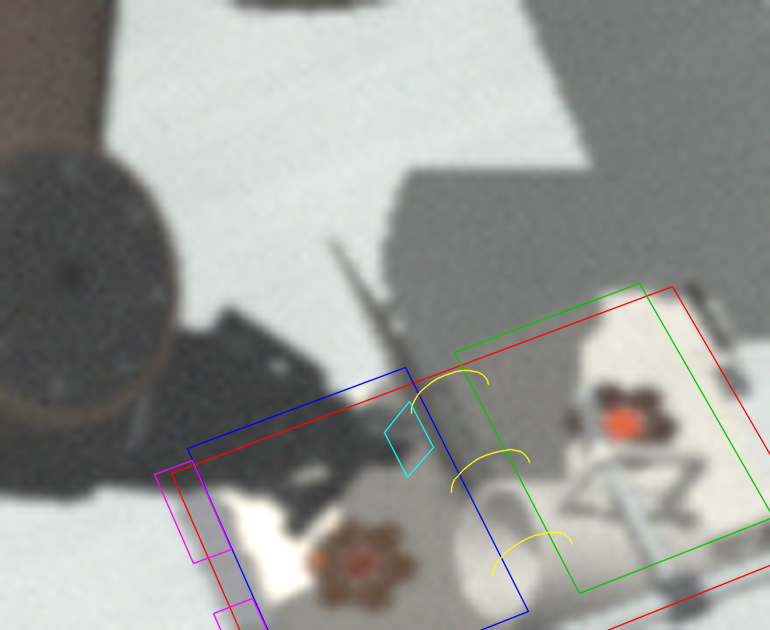

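>>> jog_arm(moves=[[0, -0.043, 0.01, 0.029, 0, 0, 0], [0, -0.085, 0.02, 0.059, 0, 0, 0], [0, -0.122, 0.03, 0.095, 0, 0, 0], [0, -0.158, 0.04, 0.131, 0, 0, 0], [0, -0.19, 0.04, 0.172, 0, 0, 0], [0, -0.218, 0.04, 0.215, 0, 0, 0], [0, -0.24, 0.04, 0.26, 0, 0, 0], [0, -0.24, 0.04, 0.26, 0, 0, 0]])

```text
time_s: 35.5
eef_pos: [507.9, -35.3, 145.9]
tcp_rot: [[0.011, -1.0, 0.003], [-0.647, -0.005, 0.763], [-0.763, -0.01, -0.647]]
force: [-0.6, -0.8, -0.2]
gripper_width: -0.1
```

```bash
python3 -c "
from ov import *
from plan import *
tipov('s30',(170,140,290,230),6.5,fact=1.2)
rows([])"
```

```text
U [507.8 -41.6 164.7] L [508.1 -55.8 147.9] F [0.1 0.3 0.1]
t 35.55 p [508.  -36.5 146. ] w 0.2 F [0.1 0.3 0.1] q [-0.36  0.44 -0.07 -0.8  -1.49  0.62]
```

View pics/s30o.png

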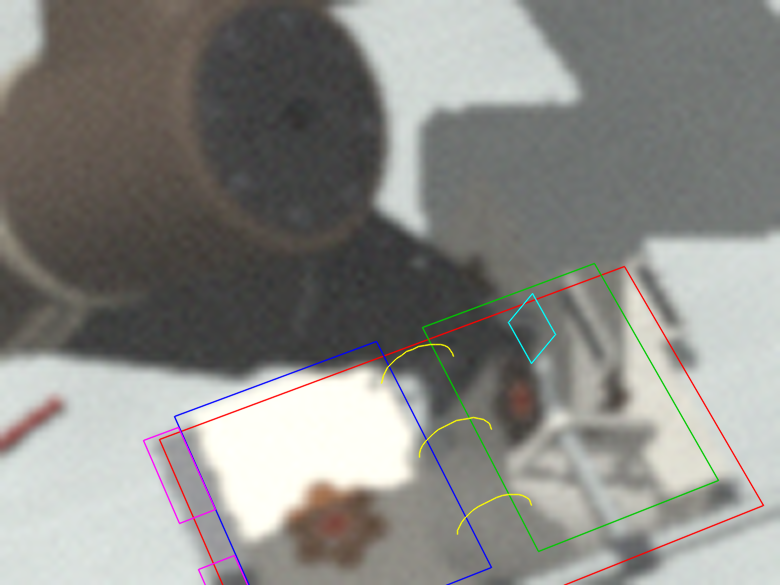

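Leaf 2 is past vertical and falling left. Retracting along the tool axis.

>>> jog_arm(moves=[[0, 0, 0, -0.1, 0, 0, 0], [0, 0, 0.02, -0.25, 0, 0, 0], [0, 0, 0.05, -0.4, 0, 0, 0], [0, 0, 0.08, -0.55, 0, 0, 0], [0, 0, 0.12, -0.7, 0, 0, 0], [0, 0, 0.15, -0.85, 0, 0, 0], [0, 0, 0.2, -1, 0, 0, 0], [0, 0, 0.2, -1, 0, 0, 0], [0, 0, 0.2, -1, 0, 0, 0], [0, 0, 0.2, -1, 0, 0, 0], [0, 0, 0.2, -1, 0, 0, 0], [0, 0, 0.2, -1, 0, 0, 0]])

```text
time_s: 36.55
eef_pos: [457.3, -226.2, 306.5]
tcp_rot: [[0.011, -1.0, 0.001], [-0.646, -0.006, 0.763], [-0.763, -0.009, -0.646]]
force: [0.2, -0.4, -0.4]
gripper_width: -0.1
```

```bash
python3 -c "
from ov import *
from plan import *
snap('s31','scene');snap('t31','top')
ls=bpts(481,-87,0)
overlay('s31c',cv2.imread('pics/raw_s31.png'),'scene',ls,(180,140,310,240),5.5,False)
rows([])"
```

```text
t 36.65 p [ 457.4 -226.4  306.8] w 0.1 F [-0.3  0.2 -0.6] q [-0.64  0.41  0.26 -0.71 -1.94  0.57]
```

View pics/s31.png

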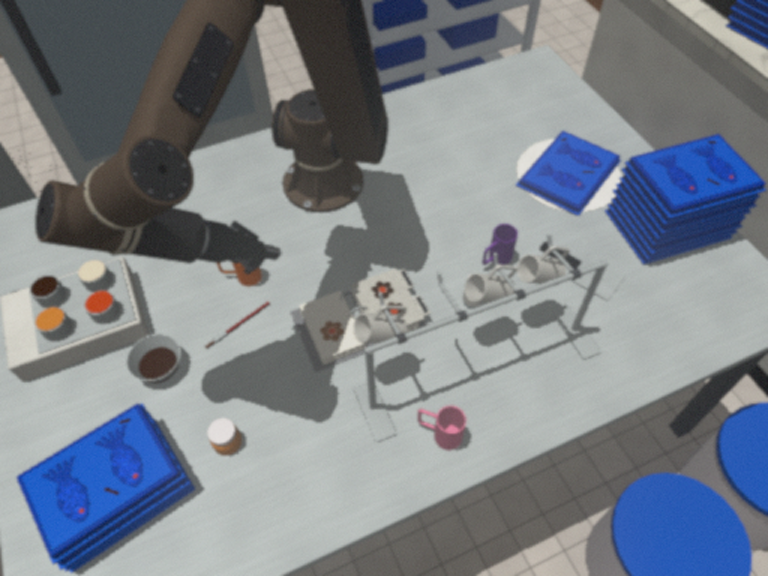

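View pics/t31.png

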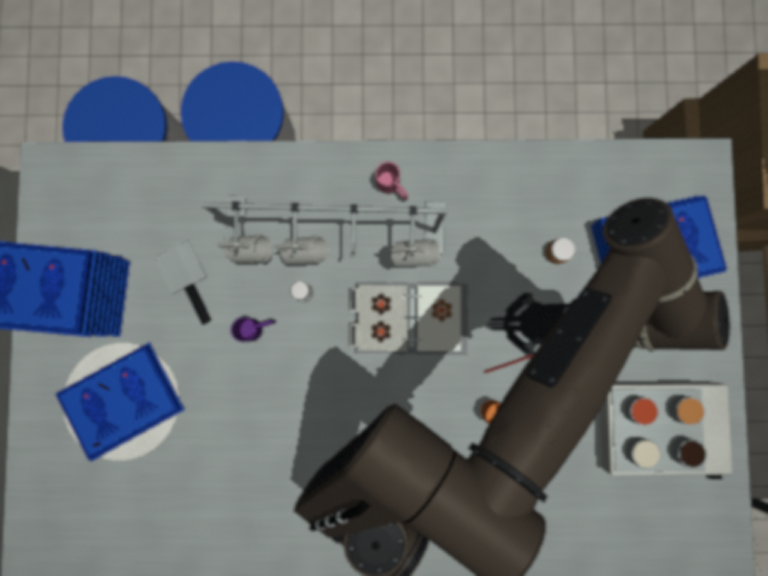

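View pics/s31c.png

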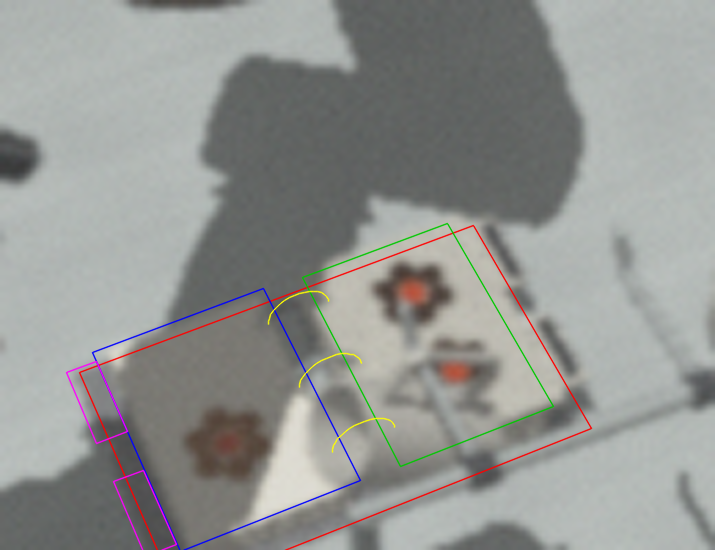

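>>> jog_arm(moves=[[0, 0, 0, 0, 0, 0, 0], [0, 0, 0, 0, 0, 0, 0], [0, 0, 0, 0, 0, 0, 0], [0, 0, 0, 0, 0, 0, 0], [0, 0, 0, 0, 0, 0, 0], [0, 0, 0, 0, 0, 0, 0], [0, 0, 0, 0, 0, 0, 0], [0, 0, 0, 0, 0, 0, 0], [0, 0, 0, 0, 0, 0, 0], [0, 0, 0, 0, 0, 0, 0], [0, 0, 0, 0, 0, 0, 0], [0, 0, 0, 0, 0, 0, 0]])

```text
time_s: 37.65
eef_pos: [457.4, -226.4, 306.7]
tcp_rot: [[0.011, -1.0, 0.001], [-0.647, -0.006, 0.763], [-0.763, -0.01, -0.647]]
force: [0.0, 0.2, -0.8]
gripper_width: 0.5
```

```bash
python3 -c "
from plan import *
snap('s32','scene');snap('t32','top')
for k in 'st':
    a=cv2.imread(f'pics/raw_{k}31.png').astype(int);b=cv2.imread(f'pics/raw_{k}32.png').astype(int)
    d=cv2.blur(np.abs(a-b).sum(2).astype(np.float32),(3,3)); print(k,d.max(),np.unravel_index(d.argmax(),d.shape))
I=cv2.imread('pics/raw_s32.png')[150:220,210:410]; cv2.imwrite('pics/s32c.png',cv2.resize(I,None,fx=4,fy=4,interpolation=cv2.INTER_CUBIC))
rows([])"
```

```text
s 36.77778 (np.int64(135), np.int64(119))
t 27.333334 (np.int64(196), np.int64(293))
t 37.75 p [ 457.4 -226.4  306.7] w 0.3 F [-0.2 -0.1 -0.1] q [-0.64  0.41  0.26 -0.71 -1.94  0.57]
```

View pics/s32c.png

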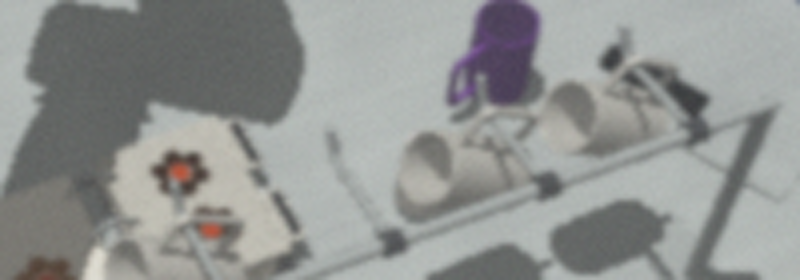

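```bash
python3 -c "
from station import r
print(r.job_done())"
```

```text
the job is handed in; nothing more can be done
None
```

The job is done and was handed in at about 38 s. All three white mugs hang by their handles: the right one on hook 4, the left one on hook 1, and the one from the left page on hook 2. After that I turned leaf 1 and then leaf 2 over the rings onto the left page.

**Last checks:**
- Two picture pairs about a second apart show nothing moving and the mugs hanging still. Both leaves lie flat on the left, other faces up, with both tabs on the left side.
- The gripper was clear, with forces near 0.
- The pink, orange and purple mugs and the other things on the bench look unmoved, though the arm hid part of the orange mug and the brush in the final pictures.
- I saw no fourth white mug and no mug knocked aside.

**One disagreement:** in the pictures the closed fingertips stand about 16 mm behind the reported TCP, not 19 mm ahead as stated. I trusted the pictures when reaching under the tabs, and no table contact was felt.

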